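Fetch chilled praline samples and check them at the light panel

TASK

With the hook rod, lift every sample dish out of its deep well in the cold well (no fingers on a dish that is still in a well) and stand them all on the black mat; then hang the rod back in its fork and switch the light panel on. Show the samples in turn, fewest pralines first: hold each dish level and still at the viewing mark, above the ring at the height of the cross, for two seconds, then set it down upright on the sheet tray, not dropped. Leave the panel on and do not disturb the loose pralines on the bench.

Things in the scene. Friction and masses are not known exactly. Their poses are not given: they have to be found in the camera images.
- dish_1_mid (a point): Closed round clear dish with one praline in it, 60 mm across, 24 mm high, 120 g; this point is its centre, z up. Its hanger: a level steel bar 5 mm thick, 88 mm long along y, axis 48 mm above this point, on two upright wires 24 mm either side of the middle; 33 mm clear between lid and bar, where a hook goes in. Starts hanging in a well. May be absent.
- dish_2_mid (a point): The same dish and hanger but with two pralines in it. May be absent.
- dish_3_mid (a point): The same dish and hanger but with three pralines in it. May be absent.
- hook_grip (a point): Middle of the square wooden grip of the upright steel hook rod (160 g): 18 x 18 mm, reaching from 36 mm below to 22 mm above this point; under it a guard plate 34 mm square, underside 42 mm below. A straight shank 8 mm thick runs down to a J-hook whose open point stands off to the rod's +x. Starts hung in the fork.
- hook_seat (a point): Where a hanger bar's axis rests in the J of the hook rod: 178 mm below the grip's middle and 10 mm towards the rod's +x. The J's lowest point is 187.5 mm below the grip's middle, its point ends 166.5 mm below it and its outer side is 24.5 mm from the rod's axis; the wire is 7 mm thick.
- fork (a point): Seat for the guard plate on the top of the two-pronged fork on the cold well's side (its -y side). Slot 12 mm wide along y, open to -y; a 5 mm lip 24 mm out keeps the plate in, so lift the rod about 10 mm, then bring it out along -y. When hung, the rod's x lies along this x, its grip's middle 42 mm above. Prongs stand out 55 mm from the wall, which is 27 mm behind.
- well_a (a point): Centre of the mouth of a square well in the steel cold well, 96 mm wide inside, mouth 165 mm and floor 12 mm above the bench, walls between wells 14 mm. A dish hangs by its bar (along y) in two open-topped notches 12 mm deep, the bar 75 mm below the mouth; it lifts straight out with 5 mm to spare each side. This well is nearest the robot.
- well_b (a point): The same, the middle one.
- well_c (a point): The same, the farthest.
- mat_top (a point): Centre of the top of the black rubber mat, 140 mm (x) by 300 mm (y), 4 mm thick, fixed.
- tray_in (a point): Centre of the paper-lined floor of the aluminium sheet tray, 172 mm (x) by 312 mm (y) inside, floor 5 mm and rim 18 mm above the bench, fixed.
- view_mark (a point): The viewing mark, where a dish's centre is to be held: straight above the black ring on the viewing stand's base plate (10 mm thick), at the height of the black cross on its upright light panel (180 mm above the plate). The panel's face is 98 mm away towards -y, the panel's top 80 mm above this point.
- lamp_switch (a joint): Toggle switch of the light panel on the base plate's robot side: 0 rad off (leaning to the stand's -x), 1.0 rad on (leaning to +x), upright at 0.5; it stays where it is left and needs about 1.5 N.
- lamp_switch_tip (a point): Centre of the switch's black ball, 26 mm across, 50 mm from its pivot.
- lamp_pivot (a point): Pivot of the switch; its x points the way the switch is pushed to turn on, square to the pivot's axis (y). The housing round it is 70 x 50 mm and its round boss reaches 13 mm above this point.
- praline_1: Loose square praline, 30 mm wide, 25 mm high, not to be disturbed.
- praline_2: Loose square praline, 30 mm wide, 25 mm high, not to be disturbed.
- praline_3: Loose square praline, 30 mm wide, 25 mm high, not to be disturbed.
There are look-alikes about, which are no part of the job. What is shaped like the part that bears dish_2_mid but blue is not meant.

How it is judged (in metres and radians):
On the way, in this order (a step that is already met when the one before it is completed fails the run):
1. all the sample dishes stand on the mat, clear of the hook and the fingers (x of dish_1_mid in the frame of mat_top between -0.07 and 0.07 m and y of dish_1_mid in the frame of mat_top between -0.15 and 0.15 m and z of dish_1_mid in the frame of mat_top between 0.006 and 0.02 m and angle between each of dish_1_mid, dish_2_mid, dish_3_mid's own z axis and vertical below 0.12 rad and linear speed of each of dish_1, dish_2, dish_3 below 0.03 m/s and contact force between each of dish_1, dish_2, dish_3 and hook_rod below 0.05 N and contact force between each of dish_1, dish_2, dish_3 and the fingers below 0.05 N and x of dish_2_mid in the frame of mat_top between -0.07 and 0.07 m and y of dish_2_mid in the frame of mat_top between -0.15 and 0.15 m and z of dish_2_mid in the frame of mat_top between 0.006 and 0.02 m and x of dish_3_mid in the frame of mat_top between -0.07 and 0.07 m and y of dish_3_mid in the frame of mat_top between -0.15 and 0.15 m and z of dish_3_mid in the frame of mat_top between 0.006 and 0.02 m), for 0.2 s.
2. the hook rod hangs in its fork again and the light panel is switched on (value of joint lamp_switch above 0.8 rad and horizontal distance between hook_grip and fork below 0.015 m and z of hook_grip in the frame of fork between 0.034 and 0.05 m and angle between hook_grip's own z axis and vertical below 0.15 rad and linear speed of hook_rod below 0.03 m/s and contact force between hook_rod and the fingers below 0.05 N), for 0.2 s.
3. the dish with one praline held level and still at the viewing mark (horizontal distance between dish_1_mid and view_mark below 0.025 m and z of dish_1_mid in the frame of view_mark between -0.02 and 0.02 m and angle between dish_1_mid's own z axis and vertical below 0.15 rad and linear speed of dish_1 below 0.04 m/s), for 1.5 s.
4. the dish with two pralines held level and still at the viewing mark (horizontal distance between dish_2_mid and view_mark below 0.025 m and z of dish_2_mid in the frame of view_mark between -0.02 and 0.02 m and angle between dish_2_mid's own z axis and vertical below 0.15 rad and linear speed of dish_2 below 0.04 m/s), for 1.5 s.
5. the dish with three pralines held level and still at the viewing mark (horizontal distance between dish_3_mid and view_mark below 0.025 m and z of dish_3_mid in the frame of view_mark between -0.02 and 0.02 m and angle between dish_3_mid's own z axis and vertical below 0.15 rad and linear speed of dish_3 below 0.04 m/s), for 1.5 s.
At the end, for the whole second after the job is handed in: Every dish stands upright (within 0.12 rad) on the sheet tray's floor, its centre inside the tray, released and at rest; the hook rod hangs upright in its fork (within 15 mm sideways, 8 mm in height); the panel switch is on (above 0.8 rad) (x of dish_1_mid in the frame of tray_in between -0.084 and 0.084 m and y of dish_1_mid in the frame of tray_in between -0.154 and 0.154 m and z of dish_1_mid in the frame of tray_in between 0.006 and 0.02 m and angle between each of dish_1_mid, dish_2_mid, dish_3_mid's own z axis and vertical below 0.12 rad and linear speed of each of dish_1, dish_2, dish_3, hook_rod below 0.03 m/s and contact force between each of dish_1, dish_2, dish_3 and hook_rod below 0.05 N and contact force between each of dish_1, dish_2, dish_3 and the fingers below 0.05 N and x of dish_2_mid in the frame of tray_in between -0.084 and 0.084 m and y of dish_2_mid in the frame of tray_in between -0.154 and 0.154 m and z of dish_2_mid in the frame of tray_in between 0.006 and 0.02 m and x of dish_3_mid in the frame of tray_in between -0.084 and 0.084 m and y of dish_3_mid in the frame of tray_in between -0.154 and 0.154 m and z of dish_3_mid in the frame of tray_in between 0.006 and 0.02 m and value of joint lamp_switch above 0.8 rad and horizontal distance between hook_grip and fork below 0.015 m and z of hook_grip in the frame of fork between 0.034 and 0.05 m and angle between hook_grip's own z axis and vertical below 0.15 rad); the robot touches nothing.
It fails at once if the fingers touch a dish that is still down in a well ((contact force between the fingers and dish_1 above 0.5 N and x of dish_1_mid in the frame of well_b between -0.165 and 0.165 m and y of dish_1_mid in the frame of well_b between -0.055 and 0.055 m and z of dish_1_mid in the frame of well_b below -0.02 m) or (contact force between the fingers and dish_2 above 0.5 N and x of dish_2_mid in the frame of well_b between -0.165 and 0.165 m and y of dish_2_mid in the frame of well_b between -0.055 and 0.055 m and z of dish_2_mid in the frame of well_b below -0.02 m) or (contact force between the fingers and dish_3 above 0.5 N and x of dish_3_mid in the frame of well_b between -0.165 and 0.165 m and y of dish_3_mid in the frame of well_b between -0.055 and 0.055 m and z of dish_3_mid in the frame of well_b below -0.02 m)).
It fails at once if a dish is dropped or rammed onto the mat or the tray (force above 60 N) (contact force between any of dish_1, dish_2, dish_3 and mat above 60 N or contact force between any of dish_1, dish_2, dish_3 and tray above 60 N).
It fails at once if a loose praline is moved by more than 40 mm (distance of any of praline_1, praline_2, praline_3 from where it was at the start of the episode above 0.04 m).
Of dish_1, dish_2, dish_3 only 2 to 3 are there at a start; the rules pass over those that are not, and their reading is None.
At some moment in a run one of dish_1, dish_2, dish_3 may be knocked a few centimetres aside while the robot is not near it.
It also fails if it takes over 210 s, if anything falls off the work surface, if the arm or the gripper's body presses on something with over 40 N, if the wrist force passes 120 N, or if a joint passes its speed limit or range.

ROBOT

A 6-joint arm with a two-finger parallel gripper is mounted at the origin on the work surface. World frame = base frame: x ahead of the robot, y to its left, z up, the work surface at z = 0. Lengths are in mm, angles in rad, forces in N, time in s.
With the tool pointing down it reaches from about 350 to 875 mm from the base axis. Payload 4.2 kg.
Tool frame: the origin (TCP) lies midway between the tips of the shut fingers; the grasp point (between the pads) lies 19 mm behind it; z points along the fingers, y is the line along which they close (so a half turn about z gives the same grasp; the last joint's range is limited). The gripper opens to 85 mm and grips with 20 to 120 N. Pads are 22 mm wide; open, the fingers measure 114 mm over their backs; the gripper's body (76 mm by 85 mm) begins 54 mm behind the grasp point. The pads swing forward as they close: fully open they stand 13 mm farther back than shut.
Start: joints at [1.575, 0.385, 0.008, 0, -1.194, -0.259], TCP at [157.501, 604.808, 231.312] pointing down, gripper open.
Joint ranges: [-3.14, 3.14], [-1.21, 2.06], [-1.07, 1.41], [-3.16, 2.05], [-2.99, -0.16], [-3.1, 3.1]. Speed limits (rad/s): [2.79, 2.79, 3.14, 3.14, 3.14, 3.14].

INTERFACE

Orientations are given as a unit quaternion [x, y, z, w].
In Python, from bench import arm, eyes, nets gives the robot as it stands.
- The arm moves only by the tool apply_moves, never from a script. Its arguments are lists of equal length, an entry for each row: "delta_rot": the turn, a rotation vector about the tool's x, y, z as a fraction of full scale, a list of three; "xyz": the shift along the tool's x, y, z as a fraction of full scale, a list of three; "hand": the gripper command: -1 is fully open, 1 is shut, values between are in proportion. In form: {"delta_rot": [[ax, ay, az], ...], "xyz": [[dx, dy, dz], ...], "hand": [hand, ...]}. A call has 1 to 20 rows; each row shifts and turns the commanded pose from where the row before left it, along the tool's axes as they then stand; what a row does not reach is not made up. Full scale, the value 1, is 0.025 m for a shift and 6 degrees for a turn. A row lasts 1/12 s, in which the tool goes at most 41.7 mm and 7.16 degrees, less where a joint would pass 70% of its speed; a pose out of reach is approached as far as the arm can. A call with a number of a shift or a turn outside -1 to 1 is refused whole. A call with a gripper value outside its range is refused whole. The fingers move at their own pace and stop on an object; the grip force is fixed at half the most. Time passes only in rows, so rows that do not move let the fingers close. It gives the time, the measured TCP pose, the force, the opening and the grip force at its end, in the units of the state.
- arm.read_state(): the state, without advancing time (a new reading comes with each control period).
- eyes.get_image(name): name is "scene" or "top"; returns a dict with "frame" (480x640x3 uint8, red, green, blue), "range_z" (480x640 float32, mm along the optical axis (not along the pixel's ray), 0 where there is no reading), "camera_matrix" (3x3 intrinsics, pixels), "dist" ([k1, k2, p1, p2, k3] as OpenCV has them; the pictures are not rectified), "R" (3x3) and "t" (3): a world point X has camera coordinates R X + t. Camera axes: x right, y down, z forward; pixel columns grow to the right and rows downward; lengths in mm; the calibration is good to about 2 mm. A picture is of the moment at which its call begins.
- arm.job_done(): hands the job in; it is judged then, once.
Trained networks look in a picture, given as the dict that the camera call returned (one of the last four; its "shot" number tells which), for a name from the list of things; names that differ only in an ending like _2 or _b are one class to them, and where a whole thing is asked for, a point or a joint stands for the part that bears it (a point fixed in the world has none). Each returns a list of dicts, best first, with "score" (0 to 1); they miss things now and then, are a little off and sometimes report something else, mostly with a low value. They report only what shows in the picture. A call takes as long as a camera call. They do not tell look-alikes from the thing itself.
- nets.look_for(name, picture): "bbox" ([left, top, right, bottom] in pixels, round what is visible of it).
- nets.masks_of(name, picture): "region" (480x640 bool, what is visible of it) and "bbox" ([left, top, right, bottom] in pixels, round what is visible of it).
The state is a dict: "clock": time; "joints": joint angles; "joint_vel": joint speeds; "joint_efforts": joint torques, N m; "position": TCP position; "ee_rot": TCP orientation; "contact_force": force on the tool from outside, world axes, zero at the start; "wrist_torque": the same for the moment, N m; "gripper_width": finger opening in mm; "grasp_force": force on a finger pad.
Only numpy, scipy, OpenCV 4.12 (cv2) and the standard library are available. Lean on these libraries where they do the work, as an engineer would, in place of code of your own. Each camera call takes 0.05 s, during which the arm holds its last target. There are 200 camera calls.

## Working session

There is one attempt and no reset: what is moved stays moved. The work goes in short steps, Python scripts to look and compute and a tool call to move; the robot and the scene stay as the last step left them, time stands still between calls to the robot, and variables do not carry over. Pictures are saved under pics/ and viewed, at most 14 in all, crops included, and the job is handed in when it is done.

Besides the shell and the picture viewer there is one more tool, called after "Call:" as name(argument=value, ...), one argument or row to a line, values as JSON. apply_moves: Moves the arm, as the interface text tells. Its arguments: {"type":"object","properties":{"delta_rot":{"type":"array"},"xyz":{"type":"array"},"hand":{"type":"array"}},"required":["delta_rot","xyz","hand"]}

```bash
ls; mkdir -p pics
cat > h.py <<'E'
import numpy as np, cv2
from bench import arm, eyes, nets
from scipy.spatial.transform import Rotation as Ro
def shot(n): return eyes.get_image(n)
def pts(im, uv):
    """pixels (N,2)-> world using depth"""
    uv=np.asarray(uv,float).reshape(-1,2)
    z=im["range_z"][uv[:,1].astype(int),uv[:,0].astype(int)]
    n=cv2.undistortPoints(uv.reshape(-1,1,2),np.array(im["camera_matrix"]),np.array(im["dist"])).reshape(-1,2)
    c=np.c_[n*z[:,None],z]
    return (c-np.array(im["t"]))@np.array(im["R"])
def cloud(im):
    v,u=np.mgrid[0:480,0:640]
    P=pts(im,np.c_[u.ravel(),v.ravel()]).reshape(480,640,3)
    P[im["range_z"]==0]=np.nan
    return P
def proj(im,X):
    r=cv2.Rodrigues(np.array(im["R"]))[0]
    return cv2.projectPoints(np.asarray(X,float).reshape(-1,1,3),r,np.array(im["t"],float),np.array(im["camera_matrix"]),np.array(im["dist"]))[0].reshape(-1,2)
def save(im,f,box=None,s=1):
    a=im["frame"][:,:,::-1]
    if box: a=a[box[1]:box[3],box[0]:box[2]]
    cv2.imwrite("pics/"+f,cv2.resize(a,None,fx=s,fy=s,interpolation=cv2.INTER_CUBIC))
E
python3 - <<'E'
from h import *
print(arm.read_state())
for n in("scene","top"):
    im=shot(n); save(im,n+"0.png"); print(n,np.round(-np.array(im["R"]).T@im["t"]),np.round(np.array(im["R"])[2],2))
    for k in("dish_1_mid","hook_grip","lamp_switch","praline_1","fork"):
        try: print(k,[(np.round(d["bbox"]).astype(int).tolist(),round(d["score"],2)) for d in nets.look_for(k,im)])
        except Exception as e: print(k,e)
E
```

```text
pics
{'clock': 0.0, 'joints': array([ 1.57459860e+00,  3.85534683e-01,  6.61580129e-03, -5.13904445e-04,
       -1.19399456e+00, -2.58609809e-01]), 'joint_vel': array([ 0.00027117, -0.00082707,  0.00060778,  0.00151384,  0.00056079,
       -0.00015834]), 'joint_efforts': array([-6.30422733e-05, -3.92282724e+01,  1.88398755e+01,  4.18608651e+00,
       -4.68423881e-03,  4.50082553e-06]), 'position': array([157.36132296, 604.25498535, 230.22865246]), 'ee_rot': array([ 9.91882478e-01, -1.27153338e-01, -9.82819302e-05,  1.08070578e-03]), 'contact_force': array([-0.565053  , -0.12615629, -0.08129769]), 'wrist_torque': array([-0.00397469, -0.0037228 ,  0.02537349]), 'grasp_force': 0.0, 'gripper_width': 85.28128809975347}
scene [1072.  237.  957.] [-0.55 -0.18 -0.81]
dish_1_mid []
hook_grip [([386, 248, 407, 315], 0.95)]
lamp_switch [([167, 186, 178, 204], 0.68)]
praline_1 [([167, 288, 183, 311], 0.76), ([207, 219, 225, 230], 0.58), ([187, 248, 205, 266], 0.48), ([376, 197, 489, 416], 0.46), ([185, 276, 332, 366], 0.18)]
fork [([379, 193, 488, 415], 0.9)]
top [ 388.   28. 1592.] [ 0.1   0.01 -1.  ]
dish_1_mid [([231, 227, 252, 241], 0.73)]
hook_grip [([237, 228, 250, 238], 0.61), ([183, 158, 249, 324], 0.16)]
lamp_switch [([445, 270, 454, 282], 0.63)]
praline_1 [([400, 229, 412, 239], 0.65), ([398, 186, 407, 198], 0.51), ([401, 264, 410, 274], 0.4), ([443, 270, 453, 283], 0.4)]
fork [([185, 158, 252, 324], 0.74)]
```

View pics/scene0.png

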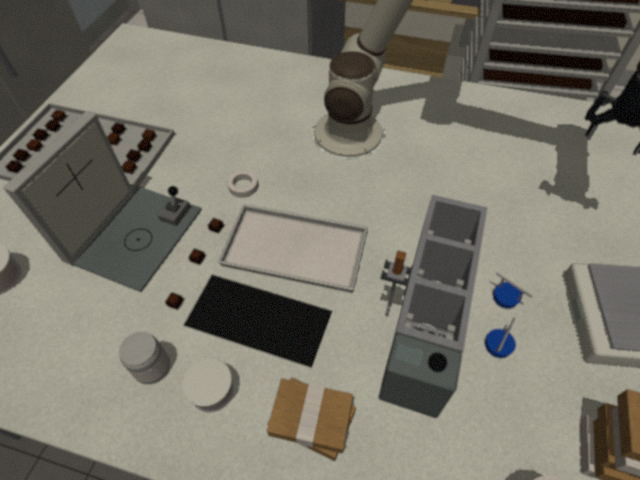

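View pics/top0.png

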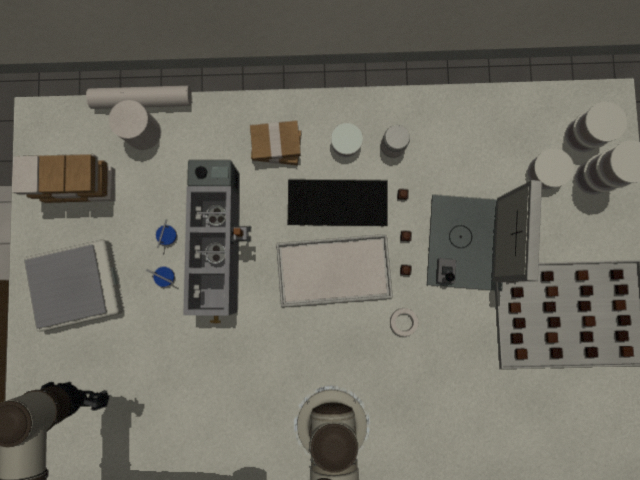

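Scene: rod grip at scene (399,262), top (238,232). The blue-lidded look-alikes are at top (166,236) and (164,277), outside the wells. The dishes appear to be in the wells at top (210,252) and (212,215), with the near well (210,293) uncertain. Next: a close crop of the wells.

Run:
```python
from h import *
im=shot("top"); save(im,"crop1.png",(145,150,265,330),3.3)
im2=shot("scene"); save(im2,"crop2.png",(360,180,540,420),2.5)
P=cloud(im); np.save("P.npy",P)
q=lambda u,v:np.round(P[v,u]).astype(int).tolist()
for n,u,v in [("grip",238,232),("b",210,252),("c",212,215),("a",210,293),("matc",337,202),("trayc",333,271),("ring",460,237),("ball",450,277),("plate",470,270),("pr",403,194),("pr",405,236),("pr",405,270),("table",350,340),("cross",517,233),("roll",402,322),("wall",203,290),("wall",187,300)]: print(n,q(u,v))
```

```text
grip [539, 229, 224]
b [499, 328, 89]
c [610, 329, 53]
a [384, 344, 11]
matc [646, -37, 1]
trayc [440, -19, 4]
ring [530, -396, 13]
ball [412, -342, 90]
plate [433, -423, 2]
pr [661, -232, 24]
pr [536, -231, 33]
pr [437, -228, 23]
table [237, -64, -9]
cross [520, -494, 200]
roll [286, -217, 0]
wall [394, 365, 9]
wall [368, 376, 160]
```

View pics/crop1.png

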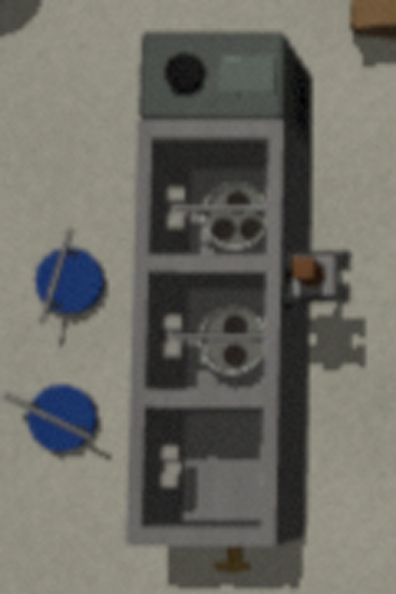

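View pics/crop2.png

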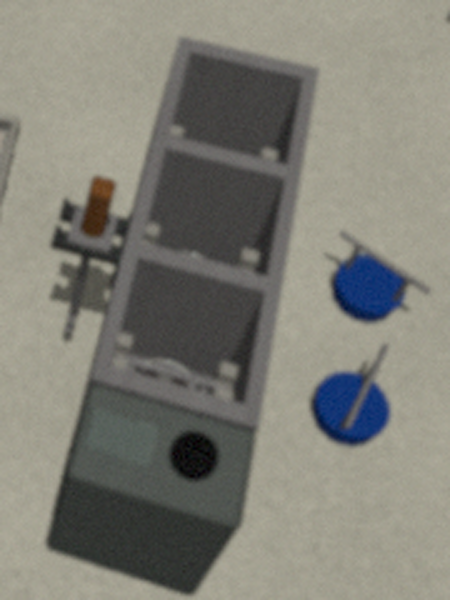

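The wells show two sample dishes: two pralines in the middle well (crop 235,340) and three in the far well (235,213). The near well is empty, so dish_1 is absent. The blue ones outside are look-alikes. The wooden grip in the fork is at crop (305,270). Now I'll measure the geometry.

```bash
cat > fit.py <<'E'
from h import *
from scipy.optimize import minimize
ims={n:shot(n) for n in("top","scene")}
def raster(P,lo,hi,x0,x1,y0,y1):
    p=P.reshape(-1,3); m=(p[:,2]>lo)&(p[:,2]<hi)&(p[:,0]>x0)&(p[:,0]<x1)&(p[:,1]>y0)&(p[:,1]<y1); return p[m]
for n,im in ims.items():
    P=cloud(im)
    rim=raster(P,150,185,300,720,230,430)
    print(n,"rim z med",np.median(rim[:,2]),len(rim))
    # model: 344x124 outer (wells), 3 holes 96
    def sc(q):
        c,s=np.cos(q[2]),np.sin(q[2]); d=rim[:,:2]-q[:2]; X=d[:,0]*c+d[:,1]*s; Y=-d[:,0]*s+d[:,1]*c
        inn=np.zeros(len(X))
        for k in(-110,0,110): inn+=np.clip(np.minimum(48-abs(X-k),48-abs(Y)),0,15)
        out=np.clip(np.maximum(abs(Y)-62,-172-X),0,15)
        return (inn+out).mean()
    best=min((minimize(sc,[495+a,330+b,y],method="Nelder-Mead",options=dict(initial_simplex=[[495+a,330+b,y],[505+a,330+b,y],[495+a,340+b,y],[495+a,330+b,y+.05]])) for a in(-10,0,10) for b in(-8,8) for y in(-.06,0,.06)),key=lambda r:r.fun)
    print(n,"wellB",np.round(best.x,3),best.fun)
    g=raster(P,205,245,500,580,200,260); print("grip top",len(g),np.round(np.median(g,0),1),np.round(g.min(0)),np.round(g.max(0)), np.round((np.percentile(g,5,0)+np.percentile(g,95,0))/2,1))
    for w,nm in((0,"b"),(110,"c")):
        c=[best.x[0]+w,best.x[1]]
        b=raster(P,80,105,c[0]-48,c[0]+48,c[1]-46,c[1]+46)
        if len(b): print("bar",nm,len(b),np.round(np.median(b,0),1))
    # colour features
    H=im["frame"].astype(int); 
    dark=(H.max(2)<25); m=raster(np.where(dark[...,None],P,np.nan),-10,15,560,740,-200,130)
    r=cv2.minAreaRect(m[:,:2].astype(np.float32)); print("mat",r)
    for k in("tray_in","lamp_switch_tip","praline_1"):
        try:
            for d in nets.masks_of(k,im)[:4]:
                p=P[d["region"]]; p=p[~np.isnan(p[:,0])]; print(k,round(d["score"],2),len(p),np.round(np.median(p,0)),np.round(np.percentile(p,3,0)),np.round(np.percentile(p,97,0)))
        except Exception as e: print(k,e)
    a=raster(np.where((H.min(2)>0)[...,None],P,np.nan),12,30,330,560,-220,180)
    if len(a)>20: print("tray rim",cv2.minAreaRect(a[:,:2].astype(np.float32)))
    # ring: dark on plate
    gray=H.mean(2); pl=(abs(P[...,2]-10)<12)&(P[...,0]>480)&(P[...,0]<590)&(P[...,1]<-345)&(P[...,1]>-450)
    mg=np.median(gray[pl]); rr=P[pl&(gray<mg*0.65)]; print("ring",len(rr),np.round((rr.min(0)+rr.max(0))/2,1),np.round(np.ptp(rr,0),1), np.round(np.median(P[pl],0),1))
    ball=raster(np.where((gray<45)[...,None],P,np.nan),45,110,370,470,-390,-300)
    if len(ball): print("ball",len(ball),np.round(np.median(ball,0),1),np.round(ball.min(0)),np.round(ball.max(0)))
    save(im,n+"_sw.png",(430,180,550,300) if n=="top" else (60,100,230,330),4 if n=="top" else 2.5)
E
python3 fit.py
python3 - <<'E'
import cv2,numpy as np
a=cv2.imread("pics/top_sw.png");b=cv2.imread("pics/scene_sw.png")
b=cv2.resize(b,(int(b.shape[1]*480/b.shape[0]),480))
a=cv2.resize(a,(440,440)); a=np.vstack([a,np.zeros((40,440,3),np.uint8)])
c=np.hstack([a,b]);print(c.shape);cv2.imwrite("pics/sw.png",c)
E
```

```text
top rim z med 163.96820591670132 3047
top wellB [ 5.00923e+02  3.19732e+02 -3.00000e-02] 0.25956187985563767
grip top 54 [543.3 231.5 218.7] [535. 223. 206.] [553. 240. 226.] [543.9 231.6 218.2]
bar b 108 [501.5 352.3  91.9]
bar c 148 [612.6 353.8  92.7]
mat ((645.0979614257812, -38.55220031738281), (291.9471435546875, 132.9649658203125), 88.45357513427734)
tray_in 0.97 7072 [443. -22.   6.] [ 356. -175.   -1.] [532. 132.  23.]
lamp_switch_tip 0.61 72 [ 415. -342.   86.] [ 404. -354.   52.] [ 430. -333.   94.]
praline_1 0.57 108 [ 440. -230.   23.] [ 425. -246.   13.] [ 454. -217.   31.]
praline_1 0.52 107 [ 664. -232.   23.] [ 650. -248.   13.] [ 677. -218.   29.]
tray rim ((444.1287841796875, -24.439376831054688), (187.1931915283203, 390.32757568359375), 3.1408379077911377)
ring 38 [ 532.4 -396.5    9.7] [63.  66.7 15.4] [ 534.4 -397.3   10.4]
ball 85 [ 417.8 -342.3   85.2] [ 404. -357.   45.] [ 442. -331.   99.]
scene rim z med 165.7208183834064 5937
scene wellB [ 5.02449e+02  3.20721e+02 -3.10000e-02] 0.46303278920477525
grip top 115 [550.2 234.2 220.1] [534. 225. 206.] [554. 243
[... 224 characters left out ...]
7.] [ 353. -174.    3.] [535. 133.  23.]
lamp_switch_tip 0.49 131 [ 420. -339.   82.] [ 374. -377.    4.] [ 429. -330.   93.]
praline_1 0.6 217 [ 445. -226.   21.] [ 416. -256.   -1.] [ 455. -214.   28.]
praline_1 0.53 201 [ 666. -225.   23.] [ 652. -243.    7.] [ 679. -215.   29.]
praline_1 0.53 208 [ 543. -229.   22.] [ 525. -247.    2.] [ 555. -219.   29.]
praline_1 0.47 7721 [651. -29.   5.] [ 581. -175.    2.] [714. 105.   9.]
tray rim ((445.69329833984375, -40.367706298828125), (191.41969299316406, 369.8173828125), 3.285283327102661)
ring 3 [ 544.5 -405.9   10.6] [24.9 25.   2.1] [ 537.1 -396.6   11.6]
ball 63 [ 421.2 -337.    85.8] [ 410. -352.   46.] [ 439. -327.   94.]
(480, 794, 3)
```

View pics/sw.png

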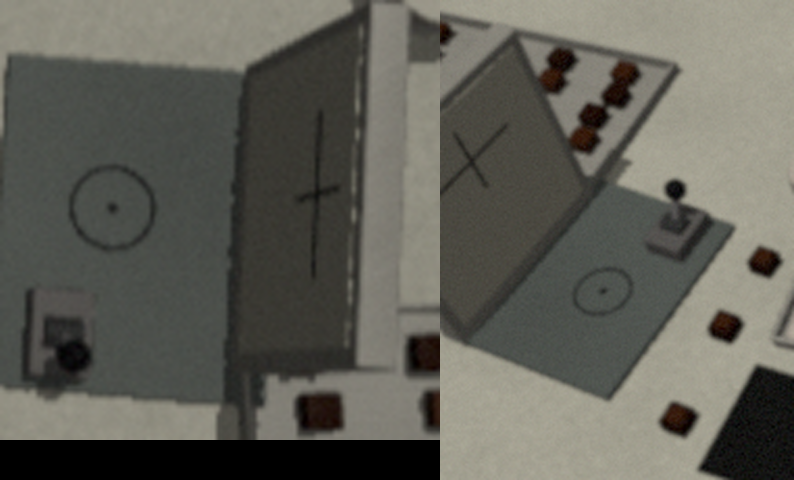

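```bash
cat > go.py <<'E'
"""go.py x y z yawdeg [x y z ...]: rows from the present pose, first turn then shifts"""
from h import *
import sys
s=arm.read_state(); a=[float(v) for v in sys.argv[1:]]
p=np.array(s["position"]); R=Ro.from_quat(s["ee_rot"]); yaw=np.radians(a[3])
T=Ro.from_matrix(np.array([[np.cos(yaw),np.sin(yaw),0],[np.sin(yaw),-np.cos(yaw),0],[0,0,-1]]))
rv=np.degrees((R.inv()*T).as_rotvec()); print("pos",p.round(1),"j",s["joints"].round(2),"F",s["contact_force"].round(1),"w",round(s["gripper_width"],1),"gf",round(s["grasp_force"],1),"t",s["clock"])
n=int(np.ceil(np.linalg.norm(rv)/5.9)); print("turn deg",rv.round(1),"->",n,"rows of",(rv/6/max(n,1)).round(3))
for t in [a[0:3]]+[a[i:i+3] for i in range(4,len(a),3)]:
    d=T.inv().apply(np.array(t)-p); n=max(1,int(np.ceil(np.linalg.norm(d)/24))); print("shift",d.round(1),"->",n,"rows of",(d/25/n).round(3)); p=np.array(t)
E
python3 go.py 544.7 231.5 330 -1.7 544.7 231.5 179
```

```text
pos [157.5 604.8 231.3] j [ 1.57  0.38  0.01 -0.   -1.19 -0.26] F [-0.3 -0.  -0.3] w 85.3 gf 0.0 t 1.1
turn deg [ -0.    0.  -12.9] -> 3 rows of [-0.     0.    -0.717]
shift [398.1 361.7 -98.7] -> 23 rows of [ 0.692  0.629 -0.172]
shift [  0.   0. 151.] -> 7 rows of [0.    0.    0.863]
```

Call:
apply_moves(
  delta_rot=[
    [0,0,-0.717],
    [0,0,-0.717],
    [0,0,-0.717],
    [0,0,0],
    [0,0,0],
    [0,0,0],
    [0,0,0],
    [0,0,0],
    [0,0,0],
    [0,0,0],
    [0,0,0],
    [0,0,0],
    [0,0,0],
    [0,0,0],
    [0,0,0],
    [0,0,0],
    [0,0,0],
    [0,0,0],
    [0,0,0],
    [0,0,0],
  ],
  xyz=[
    [0,0,-0.66],
    [0,0,-0.66],
    [0,0,-0.66],
    [0.692,0.629,-0.1],
    [0.692,0.629,-0.1],
    [0.692,0.629,-0.1],
    [0.692,0.629,-0.1],
    [0.692,0.629,-0.1],
    [0.692,0.629,-0.1],
    [0.692,0.629,-0.1],
    [0.692,0.629,-0.1],
    [0.692,0.629,-0.1],
    [0.692,0.629,-0.1],
    [0.692,0.629,-0.1],
    [0.692,0.629,-0.1],
    [0.692,0.629,-0.1],
    [0.692,0.629,-0.1],
    [0.692,0.629,-0.1],
    [0.692,0.629,-0.1],
    [0.692,0.629,-0.1],
  ],
  hand=[-1,-1,-1,-1,-1,-1,-1,-1,-1,-1,-1,-1,-1,-1,-1,-1,-1,-1,-1,-1],
)

```text
clock: 2.77
position: [444.3, 328.0, 323.6]
ee_rot: [1.0, -0.015, 0.0, -0.0]
contact_force: [0.5, 0.2, -0.1]
gripper_width: 85.1
grasp_force: 0.0
```

```bash
python3 go.py 544.7 231.5 330 -1.7 544.7 231.5 179
```

```text
pos [444.3 328.  323.6] j [ 0.93  0.21 -0.01 -0.   -1.35  0.61] F [ 0.5  0.2 -0.1] w 85.1 gf 0.0 t 2.7667
turn deg [-0. -0.  0.] -> 1 rows of [-0.003 -0.002  0.002]
shift [103.3  93.4  -6.4] -> 6 rows of [ 0.688  0.623 -0.043]
shift [  0.   0. 151.] -> 7 rows of [0.    0.    0.863]
```

Call:
apply_moves(
  delta_rot=[
    [0,0,0],
    [0,0,0],
    [0,0,0],
    [0,0,0],
    [0,0,0],
    [0,0,0],
    [0,0,0],
    [0,0,0],
    [0,0,0],
    [0,0,0],
    [0,0,0],
  ],
  xyz=[
    [0.688,0.623,-0.04],
    [0.688,0.623,-0.04],
    [0.688,0.623,-0.04],
    [0.688,0.623,-0.04],
    [0.688,0.623,-0.04],
    [0.688,0.623,-0.04],
    [0,0,0.9],
    [0,0,0.9],
    [0,0,0.9],
    [0,0,0.9],
    [0,0,0],
  ],
  hand=[-1,-1,-1,-1,-1,-1,-1,-1,-1,-1,-1],
)

```text
clock: 3.68
position: [541.5, 231.0, 234.2]
ee_rot: [1.0, -0.015, -0.004, 0.002]
contact_force: [-1.2, 0.2, -1.4]
gripper_width: 85.5
grasp_force: 0.0
```

```bash
python3 go.py 544.7 231.5 179 -1.7
python3 - <<'E'
from h import *
im=shot("scene"); u=proj(im,[544.7,231.5,200])[0].astype(int); print(u,proj(im,[[544.7,231.5,220],[544.7,231.5,162]]))
x,y=u; save(im,"g1.png",(x-75,y-75,x+75,y+75),5)
E
```

```text
pos [541.5 231.  234.2] j [ 0.68  0.33 -0.07 -0.   -1.18  0.86] F [-1.2  0.2 -1.4] w 85.5 gf 0.0 t 3.6833
turn deg [ 0.3  0.5 -0.1] -> 1 rows of [ 0.046  0.084 -0.009]
shift [ 3.2 -0.5 55.2] -> 3 rows of [ 0.043 -0.007  0.736]
[397 260] [[399.06359767 254.37162258]
 [395.19566427 271.08395385]]
```

View pics/g1.png

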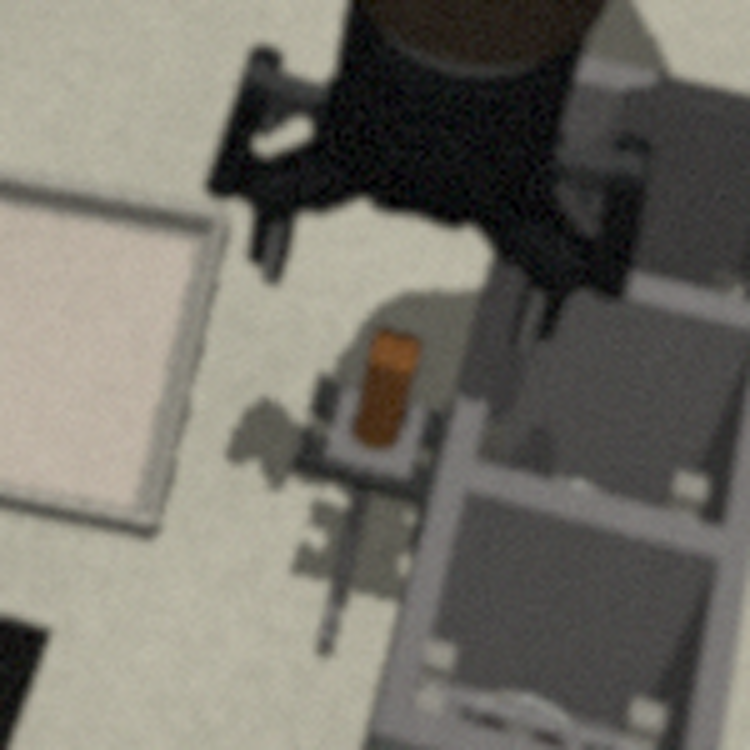

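The fingers, at crop (275,275) and (545,330), straddle the wooden grip top at (395,347). Descending and closing.

Call:
apply_moves(
  delta_rot=[
    [0.046,0.084,0],
    [0,0,0],
    [0,0,0],
    [0,0,0],
    [0,0,0],
    [0,0,0],
    [0,0,0],
    [0,0,0],
    [0,0,0],
    [0,0,0],
  ],
  xyz=[
    [0.12,0,0.55],
    [0,0,0.55],
    [0,0,0.55],
    [0,0,0.55],
    [0,0,0],
    [0,0,0],
    [0,0,0],
    [0,0,0],
    [0,0,0],
    [0,0,0],
  ],
  hand=[-1,-1,-1,-1,-1,1,1,1,1,1],
)

```text
clock: 4.57
position: [547.7, 232.8, 185.2]
ee_rot: [1.0, -0.015, 0.005, -0.003]
contact_force: [0.5, -0.1, -0.8]
gripper_width: 25.6
grasp_force: 0.0
```

```bash
python3 go.py 544.7 231.5 191 -1.7
```

```text
pos [547.7 232.8 185.2] j [ 0.67  0.36 -0.15  0.   -1.05  0.87] F [ 0.5 -0.1 -0.8] w 25.6 gf 0.0 t 4.5667
turn deg [-0.3 -0.6  0. ] -> 1 rows of [-0.055 -0.097  0.002]
shift [-2.9  1.4 -5.8] -> 1 rows of [-0.117  0.054 -0.23 ]
```

Call:
apply_moves(
  delta_rot=[
    [-0.05,-0.09,0],
    [0,0,0],
    [0,0,0],
    [0,0,0],
    [0,0,0],
    [0,0,0],
  ],
  xyz=[
    [-0.1,0.04,0.2],
    [0,0,0],
    [0,0,0],
    [0,0,0],
    [0,0,0],
    [0,0,0],
  ],
  hand=[1,1,1,1,1,1],
)

```text
clock: 5.07
position: [547.1, 232.9, 183.4]
ee_rot: [1.0, -0.014, 0.003, -0.001]
contact_force: [-1.6, 0.6, 11.5]
gripper_width: 17.3
grasp_force: 58.5
```

```bash
python3 go.py 544.7 231.5 191 -1.7
```

```text
pos [547.1 232.9 183.4] j [ 0.68  0.37 -0.15  0.   -1.05  0.87] F [-1.6  0.6 11.5] w 17.3 gf 58.5 t 5.0667
turn deg [-0.2 -0.4  0.1] -> 1 rows of [-0.026 -0.062  0.016]
shift [-2.3  1.5 -7.6] -> 1 rows of [-0.094  0.058 -0.306]
```

Gripped (17.3 mm). Lift 12 mm, out along −y, then up.

Call:
apply_moves(
  delta_rot=[
    [0,0,0],
    [0,0,0],
    [0,0,0],
    [0,0,0],
    [0,0,0],
    [0,0,0],
    [0,0,0],
    [0,0,0],
    [0,0,0],
    [0,0,0],
    [0,0,0],
    [0,0,0],
    [0,0,0],
    [0,0,0],
    [0,0,0],
    [0,0,0],
  ],
  xyz=[
    [0,0,-0.3],
    [0,0,-0.3],
    [0,0,0],
    [0,0.7,0],
    [0,0.7,0],
    [0,0.7,0],
    [0,0.7,0],
    [0,0,-0.95],
    [0,0,-0.95],
    [0,0,-0.95],
    [0,0,-0.95],
    [0,0,-0.95],
    [0,0,-0.95],
    [0,0,-0.95],
    [0,0,-0.95],
    [0,0,0],
  ],
  hand=[1,1,1,1,1,1,1,1,1,1,1,1,1,1,1,1],
)

```text
clock: 6.4
position: [543.9, 160.4, 389.2]
ee_rot: [1.0, -0.015, 0.003, -0.001]
contact_force: [1.0, -0.4, 0.0]
gripper_width: 17.2
grasp_force: 59.1
```

Run:
```python
from h import *
s=arm.read_state(); p=np.array(s["position"]); print(p.round(1),s["gripper_width"],Ro.from_quat(s["ee_rot"]).as_matrix().round(3)[:,2])
im=shot("scene"); g=p+[0,0,19]
for dz in (0,-42,-100,-187): print(dz,proj(im,g+[0,0,dz])[0].round(1), proj(im,g+[24.5,0,dz])[0].round(1))
P=cloud(im).reshape(-1,3); m=(abs(P[:,0]-p[0])<60)&(abs(P[:,1]-p[1])<40)&(P[:,2]>p[2]-190)&(P[:,2]<p[2]-60); q=P[m]
for z0 in range(int(p[2])-190,int(p[2])-50,10):
    k=q[(q[:,2]>=z0)&(q[:,2]<z0+10)]; 
    if len(k)>1: print(z0,len(k),np.median(k,0).round(1),k.min(0).round(),k.max(0).round())
x,y=proj(im,g+[0,0,-100])[0].astype(int); print(x,y); save(im,"h1.png",(x-60,y-75,x+60,y+75),4)
```

```text
[543.9 160.4 389.2] 17.15331936571422 [ 0.007  0.002 -1.   ]
0 [370.3 175.7] [366.7 186.8]
-42 [368.2 193.6] [364.7 204.5]
-100 [365.5 215.9] [362.2 226.5]
-187 [362.1 244.9] [359.  255.1]
219 8 [549.7 163.4 227.3] [546. 161. 225.] [554. 164. 229.]
229 33 [547.3 160.7 233.7] [541. 158. 229.] [566. 165. 239.]
239 17 [544.7 161.5 243.7] [540. 158. 240.] [565. 165. 249.]
249 15 [543.8 161.8 253.9] [542. 158. 250.] [545. 165. 259.]
259 14 [543.5 161.8 264.3] [542. 158. 259.] [545. 164. 269.]
269 14 [544.1 161.9 275.1] [541. 158. 269.] [546. 165. 278.]
279 15 [544.1 161.2 282.1] [541. 157. 279.] [545. 165. 289.]
289 17 [544.5 160.9 294.6] [541. 158. 289.] [547. 165. 299.]
299 17 [543.7 161.9 304.4] [540. 157. 299.] [546. 165. 309.]
309 15 [544.5 161.3 313.8] [540. 159. 309.] [545. 165. 318.]
319 19 [544.  161.5 323.9] [541. 157. 319.] [545. 165. 329.]
365 215
```

View pics/h1.png

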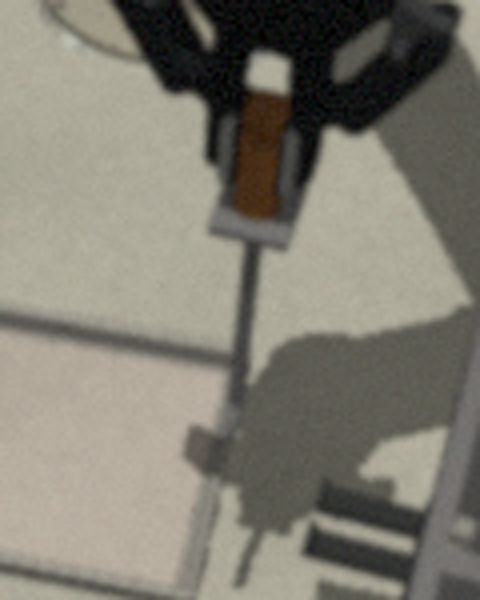

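Rod upright in the grip; guard plate at crop (250,240) and hook point at (233,435). Going over well b.

```bash
python3 go.py 470.4 320 389 -1.7 470.4 320 230
```

```text
pos [543.1 160.6 386.4] j [ 0.57  0.22  0.15  0.   -1.5   0.97] F [ 0.5 -0.6 -1.7] w 17.3 gf 59.1 t 6.45
turn deg [-0.1 -0.1 -0.1] -> 1 rows of [-0.013 -0.022 -0.009]
shift [ -77.4 -157.2   -2.6] -> 8 rows of [-0.387 -0.786 -0.013]
shift [  0.   0. 159.] -> 7 rows of [0.    0.    0.909]
```

Call:
apply_moves(
  delta_rot=[
    [0,0,0],
    [0,0,0],
    [0,0,0],
    [0,0,0],
    [0,0,0],
    [0,0,0],
    [0,0,0],
    [0,0,0],
    [0,0,0],
    [0,0,0],
    [0,0,0],
  ],
  xyz=[
    [-0.387,-0.786,0],
    [-0.387,-0.786,0],
    [-0.387,-0.786,0],
    [-0.387,-0.786,0],
    [-0.387,-0.786,0],
    [-0.387,-0.786,0],
    [-0.387,-0.786,0],
    [-0.387,-0.786,0],
    [0,0,0],
    [0,0,0],
    [0,0,0],
  ],
  hand=[1,1,1,1,1,1,1,1,1,1,1],
)

```text
clock: 7.37
position: [469.9, 320.1, 382.9]
ee_rot: [1.0, -0.015, -0.001, 0.001]
contact_force: [0.3, -0.5, -0.6]
gripper_width: 17.3
grasp_force: 59.2
```

```bash
cat > rod.py <<'E'
"""where the rod stands against the TCP, scene camera"""
from h import *
s=arm.read_state(); p=np.array(s["position"]); print("tcp",p.round(1))
im=shot("scene"); s=arm.read_state(); print("tcp",np.round(s["position"],1))
P=cloud(im).reshape(-1,3); q=P[(abs(P[:,0]-p[0]-8)<30)&(abs(P[:,1]-p[1])<20)&(P[:,2]>p[2]-190)&(P[:,2]<p[2]-55)]
for a,b in((-180,-155),(-155,-110),(-110,-60)):
    k=q[(q[:,2]>p[2]+a)&(q[:,2]<p[2]+b)]
    if len(k)>3: print(a,b,len(k),np.median(k,0).round(1),k.min(0).round(1),k.max(0).round(1))
E
python3 rod.py; python3 go.py 470.4 320 250 -1.7
```

```text
tcp [469.9 320.1 382.9]
tcp [470.2 320.  383.3]
-180 -155 25 [472.6 318.7 223.9] [466.2 315.9 217.7] [489.6 323.1 227.8]
-155 -110 79 [469.  319.1 248.8] [464.8 315.6 228.1] [489.7 323.6 272.5]
-110 -60 87 [469.2 319.  299.5] [465.1 315.5 273.1] [472.1 323.4 322.3]
pos [470.2 320.  383.3] j [ 0.88  0.23  0.15 -0.   -1.5   0.66] F [-0.2  0.3 -1.1] w 17.2 gf 59.2 t 7.4167
turn deg [ 0.1  0.1 -0. ] -> 1 rows of [ 0.021  0.021 -0.008]
shift [  0.2  -0.  133.3] -> 6 rows of [ 0.001 -0.     0.889]
```

Call:
apply_moves(
  delta_rot=[
    [0,0,0],
    [0,0,0],
    [0,0,0],
    [0,0,0],
    [0,0,0],
    [0,0,0],
    [0,0,0],
    [0,0,0],
    [0,0,0],
    [0,0,0],
    [0,0,0],
    [0,0,0],
  ],
  xyz=[
    [0.12,0,0.62],
    [0,0,0.62],
    [0,0,0.62],
    [0,0,0.62],
    [0,0,0.62],
    [0,0,0.62],
    [0,0,0.62],
    [0,0,0.62],
    [0,0,0.62],
    [0,0,0.62],
    [0,0,0],
    [0,0,0],
  ],
  hand=[1,1,1,1,1,1,1,1,1,1,1,1],
)

```text
clock: 8.42
position: [473.3, 319.8, 228.8]
ee_rot: [1.0, -0.015, -0.001, 0.001]
contact_force: [-0.2, 0.5, -1.4]
gripper_width: 17.0
grasp_force: 59.2
```

```bash
python3 go.py 473 320 228 -1.7
python3 - <<'E'
from h import *
im=shot("top"); save(im,"w1.png",(165,190,285,300),5); print(proj(im,[[468.5,319,70],[502,320,90]]))
E
```

```text
pos [473.3 319.8 228.8] j [ 0.88  0.3  -0.13  0.   -1.15  0.66] F [-0.2  0.5 -1.4] w 17.0 gf 59.2 t 8.4167
turn deg [ 0.1  0.1 -0.1] -> 1 rows of [ 0.022  0.017 -0.011]
shift [-0.3 -0.2  0.8] -> 1 rows of [-0.011 -0.009  0.03 ]
[[214.54863882 263.21614091]
 [212.74995048 250.98168977]]
```

View pics/w1.png

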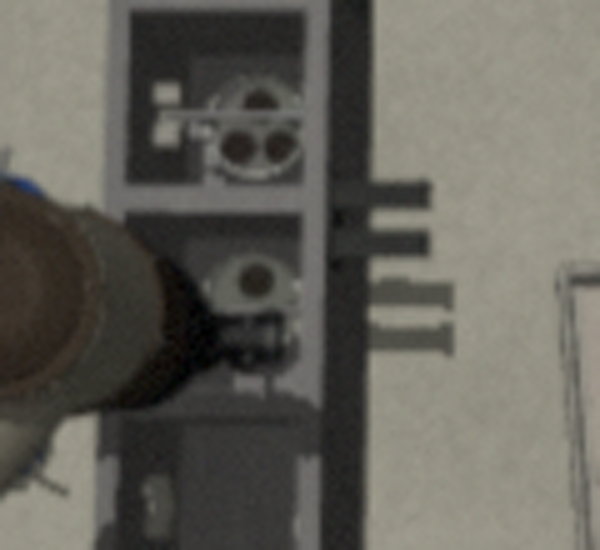

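No contact, with the rod down beside the bar (the dish shows at 255,285 in the crop). Shift +x under the bar and lift.

Call:
apply_moves(
  delta_rot=[
    [0,0,0],
    [0,0,0],
    [0,0,0],
    [0,0,0],
    [0,0,0],
    [0,0,0],
    [0,0,0],
    [0,0,0],
    [0,0,0],
  ],
  xyz=[
    [0.46,0,0],
    [0.46,0,0],
    [0,0,0],
    [0,0,-0.3],
    [0,0,-0.3],
    [0,0,-0.3],
    [0,0,-0.3],
    [0,0,-0.3],
    [0,0,0],
  ],
  hand=[1,1,1,1,1,1,1,1,1],
)

```text
clock: 9.22
position: [496.7, 321.0, 269.3]
ee_rot: [1.0, -0.014, 0.001, -0.001]
contact_force: [0.0, 0.7, -2.9]
gripper_width: 17.4
grasp_force: 59.1
```

```bash
python3 go.py 496 320 420 -1.7
```

```text
pos [496.7 321.  269.3] j [ 0.85  0.3  -0.02  0.   -1.25  0.69] F [ 0.   0.7 -2.9] w 17.4 gf 59.1 t 9.2167
turn deg [-0.1 -0.1  0. ] -> 1 rows of [-0.021 -0.025  0.006]
shift [  -0.7    1.  -150.7] -> 7 rows of [-0.004  0.006 -0.861]
```

Load up by ~1.4 N, so the dish is hooked. Lifting clear.

Call:
apply_moves(
  delta_rot=[
    [0,0,0],
    [0,0,0],
    [0,0,0],
    [0,0,0],
    [0,0,0],
    [0,0,0],
    [0,0,0],
    [0,0,0],
    [0,0,0],
    [0,0,0],
    [0,0,0],
    [0,0,0],
  ],
  xyz=[
    [0,0,-0.56],
    [0,0,-0.56],
    [0,0,-0.56],
    [0,0,-0.56],
    [0,0,-0.56],
    [0,0,-0.56],
    [0,0,-0.56],
    [0,0,-0.56],
    [0,0,-0.56],
    [0,0,-0.56],
    [0,0,0],
    [0,0,0],
  ],
  hand=[1,1,1,1,1,1,1,1,1,1,1,1],
)

```text
clock: 10.22
position: [496.0, 320.7, 407.0]
ee_rot: [1.0, -0.015, -0.0, -0.0]
contact_force: [-0.7, 0.0, -3.5]
gripper_width: 17.1
grasp_force: 59.2
```

```bash
python3 go.py 641 25 410 -1.7 641 25 229
python3 - <<'E'
from h import *
im=shot("scene"); x,y=proj(im,[502,320,220])[0].astype(int); save(im,"d1.png",(x-75,y-75,x+75,y+75),4)
E
```

```text
pos [496.  320.7 407. ] j [ 0.85  0.26  0.26 -0.   -1.57  0.69] F [-0.7  0.  -3.5] w 17.1 gf 59.2 t 10.2167
turn deg [-0.1  0.   0. ] -> 1 rows of [-0.008  0.003  0.003]
shift [153.7 291.2  -3. ] -> 14 rows of [ 0.439  0.832 -0.009]
shift [  0.   0. 181.] -> 8 rows of [0.    0.    0.905]
```

View pics/d1.png

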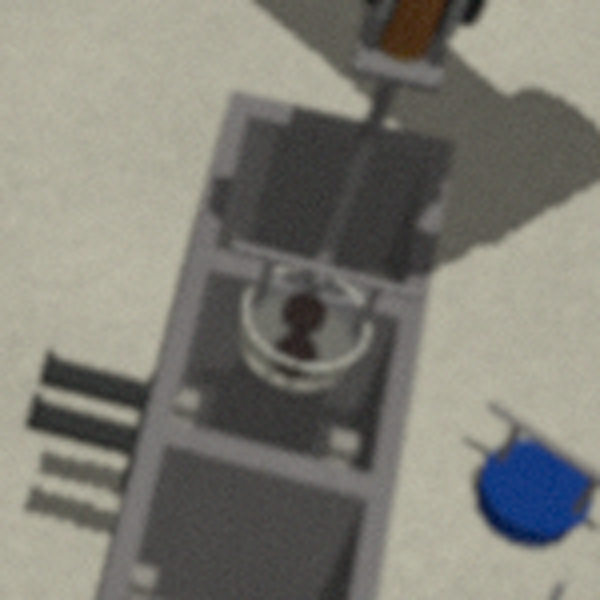

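The two-praline dish hangs level on the hook at crop (305,320), clear above the rim. Carrying it to the mat.

Call:
apply_moves(
  delta_rot=[
    [0,0,0],
    [0,0,0],
    [0,0,0],
    [0,0,0],
    [0,0,0],
    [0,0,0],
    [0,0,0],
    [0,0,0],
    [0,0,0],
    [0,0,0],
    [0,0,0],
    [0,0,0],
    [0,0,0],
    [0,0,0],
    [0,0,0],
    [0,0,0],
    [0,0,0],
    [0,0,0],
    [0,0,0],
    [0,0,0],
  ],
  xyz=[
    [0.117,0.221,0],
    [0.233,0.442,0],
    [0.389,0.737,0],
    [0.389,0.737,0],
    [0.389,0.737,0],
    [0.389,0.737,0],
    [0.389,0.737,0],
    [0.389,0.737,0],
    [0.389,0.737,0],
    [0.389,0.737,0],
    [0.389,0.737,0],
    [0.389,0.737,0],
    [0.389,0.737,0],
    [0.389,0.737,0],
    [0.389,0.737,0],
    [0.389,0.737,0],
    [0.233,0.442,0],
    [0.117,0.221,0],
    [0,0,0],
    [0,0,0],
  ],
  hand=[1,1,1,1,1,1,1,1,1,1,1,1,1,1,1,1,1,1,1,1],
)

```text
clock: 11.93
position: [641.0, 24.9, 406.4]
ee_rot: [1.0, -0.015, -0.001, 0.0]
contact_force: [-0.0, 0.8, -1.9]
gripper_width: 17.4
grasp_force: 59.0
```

Call:
apply_moves(
  delta_rot=[
    [0,0,0],
    [0,0,0],
    [0,0,0],
    [0,0,0],
    [0,0,0],
    [0,0,0],
    [0,0,0],
    [0,0,0],
    [0,0,0],
    [0,0,0],
    [0,0,0],
    [0,0,0],
  ],
  xyz=[
    [0,0,0.5],
    [0,0,0.6],
    [0,0,0.6],
    [0,0,0.6],
    [0,0,0.6],
    [0,0,0.6],
    [0,0,0.6],
    [0,0,0.6],
    [0,0,0.6],
    [0,0,0.4],
    [0,0,0.3],
    [0,0,0],
  ],
  hand=[1,1,1,1,1,1,1,1,1,1,1,1],
)

```text
clock: 12.93
position: [640.2, 25.5, 255.1]
ee_rot: [1.0, -0.014, -0.002, 0.0]
contact_force: [-0.6, 0.4, -3.8]
gripper_width: 17.2
grasp_force: 58.9
```

```bash
python3 go.py 641 25 240 -1.7
python3 - <<'E'
from h import *
im=shot("scene"); p=np.array(arm.read_state()["position"]); P=cloud(im)
x,y=proj(im,p+[5,0,-160])[0]
print([(d["score"],np.round(d["bbox"])) for d in nets.look_for("dish_2_mid",im)],x,y)
for z in range(0,110,10):
    m=(abs(P[...,0]-p[0]-10)<50)&(abs(P[...,1]-p[1])<50)&(P[...,2]>=z)&(P[...,2]<z+10); k=P[m]
    if len(k): print(z,len(k),np.median(k,0).round(1),k.min(0).round(),k.max(0).round())
E
```

```text
pos [640.2  25.5 255.1] j [ 0.29  0.4   0.09 -0.   -1.27  1.25] F [-0.6  0.4 -3.8] w 17.2 gf 58.9 t 12.9333
turn deg [0.  0.2 0.1] -> 1 rows of [0.007 0.036 0.009]
shift [ 0.9  0.5 15.1] -> 1 rows of [0.034 0.02  0.604]
[(0.94, array([266., 300., 299., 329.])), (0.76, array([494., 274., 530., 307.])), (0.68, array([486., 324., 516., 359.]))] 281.6890864702062 304.17693309803104
0 1312 [668.2  35.8   5.3] [601. -25.   1.] [701.  75.  10.]
10 3 [680.   56.9  10.5] [653.  25.  10.] [698.  74.  10.]
30 8 [669.4  40.   38.2] [654.  20.  36.] [672.  54.  39.]
40 52 [668.9  39.8  45.1] [646.  10.  40.] [675.  56.  50.]
50 217 [652.3  30.3  58.9] [615.  -2.  50.] [676.  57.  60.]
60 279 [650.7  29.4  61.3] [617.  -1.  60.] [675.  58.  69.]
70 10 [647.1   6.3  74.4] [644.   2.  71.] [650.  53.  79.]
80 11 [647.2  29.4  84.7] [645.   3.  81.] [649.  54.  90.]
90 105 [646.3  28.4  97.6] [635. -12.  90.] [657.  72. 100.]
100 36 [646.6  26.5 102. ] [637. -13. 100.] [660.  65. 109.]
```

Call:
apply_moves(
  delta_rot=[
    [0,0,0],
    [0,0,0],
    [0,0,0],
    [0,0,0],
    [0,0,0],
    [0,0,0],
    [0,0,0],
    [0,0,0],
    [0,0,0],
    [0,0,0],
    [0,0,0],
    [0,0,0],
  ],
  xyz=[
    [0,0,0.4],
    [0,0,0.4],
    [0,0,0.2],
    [0,0,0.14],
    [0,0,0.14],
    [0,0,0.14],
    [0,0,0.14],
    [0,0,0.14],
    [0,0,0.14],
    [0,0,0.14],
    [0,0,0.14],
    [0,0,0],
  ],
  hand=[1,1,1,1,1,1,1,1,1,1,1,1],
)

```text
clock: 14.03
position: [640.7, 24.8, 202.9]
ee_rot: [1.0, -0.015, -0.001, 0.0]
contact_force: [-0.1, -0.1, -1.4]
gripper_width: 17.1
grasp_force: 59.1
```

```bash
python3 go.py 641 25 202 -1.7
python3 - <<'E'
from h import *
im=shot("scene"); x,y=proj(im,[646,25,60])[0].astype(int); save(im,"m1.png",(x-60,y-75,x+60,y+45),5)
E
```

```text
pos [640.7  24.8 202.9] j [ 0.29  0.43  0.01 -0.   -1.15  1.25] F [-0.1 -0.1 -1.4] w 17.1 gf 59.1 t 14.0333
turn deg [ 0.   0.1 -0. ] -> 1 rows of [ 0.006  0.02  -0.   ]
shift [ 0.3 -0.2  0.9] -> 1 rows of [ 0.013 -0.008  0.034]
```

View pics/m1.png

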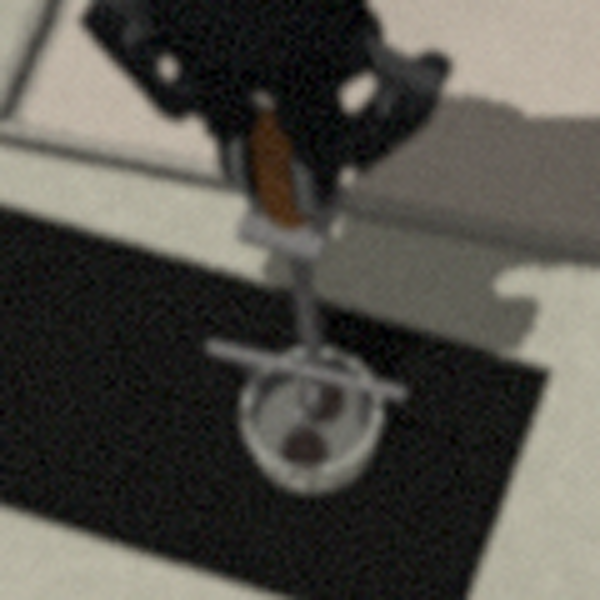

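Dish stands on the mat at crop (312,420), with the hook below its bar. Withdraw −x, up, then to well c.

Call:
apply_moves(
  delta_rot=[
    [0,0,0],
    [0,0,0],
    [0,0,0],
    [0,0,0],
    [0,0,0],
    [0,0,0],
    [0,0,0],
    [0,0,0],
    [0,0,0],
    [0,0,0],
    [0,0,0],
    [0,0,0],
  ],
  xyz=[
    [-0.54,0,0],
    [-0.54,0,0],
    [0,0,0],
    [0,0,-0.92],
    [0,0,-0.92],
    [0,0,-0.92],
    [0,0,-0.92],
    [0,0,-0.92],
    [0,0,-0.92],
    [0,0,-0.92],
    [0,0,-0.92],
    [0,0,0],
  ],
  hand=[1,1,1,1,1,1,1,1,1,1,1,1],
)

```text
clock: 15.08
position: [616.3, 25.3, 394.2]
ee_rot: [1.0, -0.015, 0.006, -0.0]
contact_force: [1.0, -0.4, -0.0]
gripper_width: 17.2
grasp_force: 59.3
```

```bash
python3 go.py 583 317 385 -1.7
```

```text
pos [616.3  25.3 394.2] j [ 0.3   0.31  0.29  0.   -1.54  1.24] F [ 1.  -0.4 -0. ] w 17.2 gf 59.3 t 15.0833
turn deg [-0.  -0.6  0. ] -> 1 rows of [-0.005 -0.106  0.001]
shift [ -41.9 -290.5    9.2] -> 13 rows of [-0.129 -0.894  0.028]
```

Call:
apply_moves(
  delta_rot=[
    [0,0,0],
    [0,0,0],
    [0,0,0],
    [0,0,0],
    [0,0,0],
    [0,0,0],
    [0,0,0],
    [0,0,0],
    [0,0,0],
    [0,0,0],
    [0,0,0],
    [0,0,0],
    [0,0,0],
    [0,0,0],
    [0,0,0],
    [0,0,0],
  ],
  xyz=[
    [-0.129,-0.894,0],
    [-0.129,-0.894,0],
    [-0.129,-0.894,0],
    [-0.129,-0.894,0],
    [-0.129,-0.894,0],
    [-0.129,-0.894,0],
    [-0.129,-0.894,0],
    [-0.129,-0.894,0],
    [-0.129,-0.894,0],
    [-0.129,-0.894,0],
    [-0.129,-0.894,0],
    [-0.129,-0.894,0],
    [-0.129,-0.894,0],
    [0,0,0],
    [0,0,0],
    [0,0,0],
  ],
  hand=[1,1,1,1,1,1,1,1,1,1,1,1,1,1,1,1],
)

```text
clock: 16.42
position: [581.0, 317.2, 387.2]
ee_rot: [1.0, -0.015, -0.001, 0.001]
contact_force: [0.5, -0.6, -1.8]
gripper_width: 17.5
grasp_force: 59.2
```

```bash
python3 rod.py; python3 go.py 583 317 228 -1.7
python3 - <<'E'
from h import *
for n in ("scene","top"):
    im=shot(n);P=cloud(im).reshape(-1,3)
    k=P[(abs(P[:,0]-612)<44)&(abs(P[:,1]-317)<44)&(P[:,2]>86)&(P[:,2]<100)]
    if len(k): print(len(k),np.median(k,0).round(1)); 
    for y in range(275,360,12):
        j=k[abs(k[:,1]-y)<6]
        if len(j): print(y,len(j),np.median(j[:,0]).round(1),np.median(j[:,2]).round(1))
E
```

```text
tcp [581.  317.2 387.2]
tcp [581.1 316.8 387.5]
-180 -155 32 [584.  316.1 228.1] [577.2 313.2 221.2] [600.  320.7 232.1]
-155 -110 86 [580.2 316.5 251.8] [575.7 313.  232.2] [600.8 321.  276.4]
-110 -60 90 [580.3 316.4 303.5] [575.7 313.  278.4] [582.1 321.  326.6]
pos [581.1 316.8 387.5] j [ 0.74  0.4   0.41  0.   -1.58  0.8 ] F [ 0.3 -0.4 -1.2] w 17.3 gf 59.2 t 16.4667
turn deg [ 0.  0. -0.] -> 1 rows of [ 0.008  0.007 -0.004]
shift [  1.9  -0.3 159.5] -> 7 rows of [ 0.011 -0.002  0.912]
176 [611.2 318.2  93.3]
275 33 604.5 96.5
287 21 610.0 93.5
299 17 610.9 92.2
311 15 612.2 93.7
323 16 612.1 92.5
335 18 612.4 93.1
347 19 613.4 92.8
359 37 607.1 94.0
51 [611.6 324.1  91. ]
287 7 611.7 91.6
299 8 610.6 92.4
311 7 610.3 91.0
323 7 610.3 93.8
335 7 612.9 89.5
347 6 612.8 92.1
359 9 611.0 91.8
```

Call:
apply_moves(
  delta_rot=[
    [0,0,0],
    [0,0,0],
    [0,0,0],
    [0,0,0],
    [0,0,0],
    [0,0,0],
    [0,0,0],
    [0,0,0],
    [0,0,0],
    [0,0,0],
    [0,0,0],
    [0,0,0],
  ],
  xyz=[
    [0.076,0,0.638],
    [0,0,0.638],
    [0,0,0.638],
    [0,0,0.638],
    [0,0,0.638],
    [0,0,0.638],
    [0,0,0.638],
    [0,0,0.638],
    [0,0,0.638],
    [0,0,0.638],
    [0,0,0],
    [0,0,0],
  ],
  hand=[1,1,1,1,1,1,1,1,1,1,1,1],
)

```text
clock: 17.57
position: [582.7, 316.3, 227.9]
ee_rot: [1.0, -0.015, -0.001, 0.001]
contact_force: [-0.3, -0.8, -0.5]
gripper_width: 17.5
grasp_force: 59.2
```

```bash
python3 go.py 606 317 228 -1.7 606 317 408
```

```text
pos [582.7 316.3 227.9] j [ 0.74  0.45  0.11  0.   -1.23  0.8 ] F [-0.3 -0.8 -0.5] w 17.5 gf 59.2 t 17.5667
turn deg [ 0.1  0.1 -0. ] -> 1 rows of [ 0.016  0.014 -0.006]
shift [23.2 -1.4 -0.1] -> 1 rows of [ 0.93  -0.055 -0.002]
shift [   0.    0. -180.] -> 8 rows of [ 0.   0.  -0.9]
```

Call:
apply_moves(
  delta_rot=[
    [0,0,0],
    [0,0,0],
    [0,0,0],
    [0,0,0],
    [0,0,0],
    [0,0,0],
    [0,0,0],
    [0,0,0],
    [0,0,0],
  ],
  xyz=[
    [0.465,0,0],
    [0.465,0,0],
    [0,0,0],
    [0,0,-0.3],
    [0,0,-0.3],
    [0,0,-0.3],
    [0,0,-0.3],
    [0,0,-0.3],
    [0,0,0],
  ],
  hand=[1,1,1,1,1,1,1,1,1],
)

```text
clock: 18.32
position: [606.4, 317.0, 268.4]
ee_rot: [1.0, -0.015, 0.001, -0.001]
contact_force: [1.1, -0.6, -2.1]
gripper_width: 17.5
grasp_force: 59.1
```

Call:
apply_moves(
  delta_rot=[
    [0,0,0],
    [0,0,0],
    [0,0,0],
    [0,0,0],
    [0,0,0],
    [0,0,0],
    [0,0,0],
    [0,0,0],
    [0,0,0],
    [0,0,0],
    [0,0,0],
    [0,0,0],
  ],
  xyz=[
    [0,0,-0.57],
    [0,0,-0.57],
    [0,0,-0.57],
    [0,0,-0.57],
    [0,0,-0.57],
    [0,0,-0.57],
    [0,0,-0.57],
    [0,0,-0.57],
    [0,0,-0.57],
    [0,0,-0.57],
    [0,0,0],
    [0,0,0],
  ],
  hand=[1,1,1,1,1,1,1,1,1,1,1,1],
)

```text
clock: 19.32
position: [606.0, 316.9, 408.5]
ee_rot: [1.0, -0.015, 0.0, -0.0]
contact_force: [-0.5, 0.5, -4.4]
gripper_width: 16.9
grasp_force: 59.2
```

```bash
python3 go.py 641 -95 408 -1.7
cat > dish.py <<'E'
from h import *
im=shot("scene"); P=cloud(im)
for d in nets.masks_of("dish_2_mid",im):
    if d["score"]<.4: continue
    k=P[d["region"]]; k=k[~np.isnan(k[:,0])]; f=im["frame"][d["region"]].mean(0).round()
    print(round(d["score"],2),d["bbox"],"rgb",f,"med",np.median(k,0).round(),"lo",np.percentile(k,2,0).round(),"hi",np.percentile(k,98,0).round())
E
python3 dish.py
```

```text
pos [606.  316.9 408.5] j [ 0.72  0.45  0.53 -0.   -1.66  0.82] F [-0.5  0.5 -4.4] w 16.9 gf 59.2 t 19.3167
turn deg [-0.1 -0.   0. ] -> 1 rows of [-0.009 -0.002  0.002]
shift [ 47.2 410.6   0.5] -> 18 rows of [0.105 0.913 0.001]
0.89 [488.0, 321.2, 515.2, 360.3] rgb [ 45.  71. 121.] med [567. 472.  24.] lo [534. 448.   2.] hi [594. 501.  64.]
0.85 [267.8, 307.4, 298.5, 337.1] rgb [96. 94. 89.] med [646.  26.  29.] lo [618.  -5.   7.] hi [672.  53.  69.]
0.7 [493.5, 277.2, 528.1, 308.5] rgb [ 48.  72. 120.] med [444. 479.  25.] lo [403. 454.   1.] hi [466. 507.  65.]
```

Run:
```python
from h import *
im=shot("scene");P=cloud(im).reshape(-1,3)
for a,b in((175,192),(192,206),(206,216),(230,247),(247,262)):
    k=P[(abs(P[:,0]-612)<44)&(abs(P[:,1]-317)<48)&(P[:,2]>a)&(P[:,2]<b)]
    if len(k): print(a,b,len(k),np.median(k,0).round(1),k.min(0).round(),k.max(0).round())
```

```text
175 192 27 [635.3 314.6 190.3] [623. 293. 186.] [638. 340. 192.]
192 206 83 [635.1 310.3 197.4] [616. 289. 192.] [639. 339. 205.]
206 216 684 [616.6 316.6 211.7] [580. 288. 206.] [642. 346. 216.]
230 247 48 [612.9 337.8 242.3] [604. 292. 230.] [615. 361. 247.]
247 262 183 [612.1 315.7 249.9] [602. 275. 247.] [625. 361. 262.]
```

Call:
apply_moves(
  delta_rot=[
    [0,0,0],
    [0,0,0],
    [0,0,0],
    [0,0,0],
    [0,0,0],
    [0,0,0],
    [0,0,0],
    [0,0,0],
    [0,0,0],
    [0,0,0],
    [0,0,0],
    [0,0,0],
    [0,0,0],
    [0,0,0],
    [0,0,0],
    [0,0,0],
    [0,0,0],
    [0,0,0],
    [0,0,0],
    [0,0,0],
  ],
  xyz=[
    [0.03,0.25,0],
    [0.06,0.5,0],
    [0.092,0.8,0],
    [0.092,0.8,0],
    [0.092,0.8,0],
    [0.092,0.8,0],
    [0.092,0.8,0],
    [0.092,0.8,0],
    [0.092,0.8,0],
    [0.092,0.8,0],
    [0.092,0.8,0],
    [0.092,0.8,0],
    [0.092,0.8,0],
    [0.092,0.8,0],
    [0.092,0.8,0],
    [0.092,0.8,0],
    [0.092,0.8,0],
    [0.092,0.8,0],
    [0.092,0.8,0],
    [0.092,0.8,0],
  ],
  hand=[1,1,1,1,1,1,1,1,1,1,1,1,1,1,1,1,1,1,1,1],
)

```text
clock: 21.13
position: [637.7, -65.4, 408.3]
ee_rot: [1.0, -0.015, -0.0, 0.0]
contact_force: [-0.2, 0.9, -3.2]
gripper_width: 17.1
grasp_force: 59.1
```

Call:
apply_moves(
  delta_rot=[
    [0,0,0],
    [0,0,0],
    [0,0,0],
    [0,0,0],
    [0,0,0],
    [0,0,0],
    [0,0,0],
    [0,0,0],
    [0,0,0],
    [0,0,0],
    [0,0,0],
    [0,0,0],
    [0,0,0],
    [0,0,0],
    [0,0,0],
    [0,0,0],
  ],
  xyz=[
    [0.07,0.6,0],
    [0.046,0.4,0],
    [0.03,0.27,0],
    [0,0,0],
    [0,0,0],
    [0,0,0.5],
    [0,0,0.6],
    [0,0,0.6],
    [0,0,0.6],
    [0,0,0.6],
    [0,0,0.6],
    [0,0,0.6],
    [0,0,0.6],
    [0,0,0.6],
    [0,0,0.5],
    [0,0,0.3],
  ],
  hand=[1,1,1,1,1,1,1,1,1,1,1,1,1,1,1,1],
)

```text
clock: 22.47
position: [640.5, -93.8, 254.1]
ee_rot: [1.0, -0.014, -0.002, -0.0]
contact_force: [-0.2, 0.4, -3.3]
gripper_width: 17.2
grasp_force: 59.2
```

```bash
python3 go.py 641 -95 202 -1.7; python3 dish.py
```

```text
pos [640.5 -93.8 254.1] j [ 0.1   0.41  0.11 -0.   -1.27  1.44] F [-0.2  0.4 -3.3] w 17.2 gf 59.2 t 22.4667
turn deg [-0.   0.2  0.1] -> 1 rows of [-0.     0.03   0.016]
shift [ 0.6  1.2 52.1] -> 3 rows of [0.008 0.016 0.694]
0.89 [266.5, 306.2, 302.2, 331.9] rgb [97. 95. 90.] med [646.  27.  30.] lo [619.  -3.  11.] hi [672.  54.  69.]
0.86 [493.6, 271.6, 530.5, 310.1] rgb [ 52.  75. 120.] med [445. 480.  25.] lo [411. 453.   1.] hi [467. 517.  65.]
0.56 [488.2, 320.7, 516.9, 357.9] rgb [ 49.  74. 122.] med [566. 472.  24.] lo [520. 448.  -0.] hi [592. 502.  64.]
```

Same as before: lower, back off, raise.

Call:
apply_moves(
  delta_rot=[
    [0,0,0],
    [0,0,0],
    [0,0,0],
    [0,0,0],
    [0,0,0],
    [0,0,0],
    [0,0,0],
    [0,0,0],
    [0,0,0],
    [0,0,0],
    [0,0,0],
    [0,0,0],
    [0,0,0],
    [0,0,0],
    [0,0,0],
    [0,0,0],
  ],
  xyz=[
    [0,0,0.4],
    [0,0,0.4],
    [0,0,0.2],
    [0,0,0.14],
    [0,0,0.14],
    [0,0,0.14],
    [0,0,0.14],
    [0,0,0.14],
    [0,0,0.14],
    [0,0,0.14],
    [0,0,0.1],
    [0,0,0],
    [0,0,0],
    [-0.54,0,0],
    [-0.54,0,0],
    [0,0,0],
  ],
  hand=[1,1,1,1,1,1,1,1,1,1,1,1,1,1,1,1],
)

```text
clock: 23.9
position: [612.3, -94.4, 204.4]
ee_rot: [1.0, -0.015, -0.001, 0.0]
contact_force: [0.5, -0.0, -2.0]
gripper_width: 17.2
grasp_force: 59.3
```

```bash
python3 go.py 614 -95 280 -1.7 ; python3 dish.py
```

```text
pos [612.3 -94.4 204.4] j [ 0.11  0.4  -0.05 -0.   -1.13  1.43] F [ 0.5 -0.  -2. ] w 17.2 gf 59.3 t 23.9
turn deg [ 0.   0.1 -0. ] -> 1 rows of [ 0.001  0.015 -0.001]
shift [  1.8   0.5 -75.6] -> 4 rows of [ 0.018  0.005 -0.756]
0.95 [489.0, 319.6, 514.0, 360.8] rgb [ 47.  72. 121.] med [566. 472.  24.] lo [531. 448.   0.] hi [593. 501.  64.]
0.93 [493.7, 273.3, 531.5, 307.4] rgb [ 45.  70. 119.] med [444. 478.  25.] lo [413. 452.   4.] hi [467. 506.  65.]
0.75 [265.8, 304.8, 296.6, 335.1] rgb [94. 92. 87.] med [646.  25.  29.] lo [620.  -9.  13.] hi [672.  51.  69.]
```

Call:
apply_moves(
  delta_rot=[
    [0,0,0],
    [0,0,0],
    [0,0,0],
    [0,0,0],
    [0,0,0],
    [0,0,0],
    [0,0,0],
    [0,0,0],
    [0,0,0],
    [0,0,0],
    [0,0,0],
    [0,0,0],
    [0,0,0],
    [0,0,0],
    [0,0,0],
    [0,0,0],
    [0,0,0],
    [0,0,0],
    [0,0,0],
    [0,0,0],
  ],
  xyz=[
    [0,0,-0.9],
    [0,0,-0.9],
    [0,0,-0.9],
    [0,0,-0.9],
    [0,0,-0.9],
    [-0.25,-0.85,0],
    [-0.25,-0.85,0],
    [-0.25,-0.85,0],
    [-0.25,-0.85,0],
    [-0.25,-0.85,0],
    [-0.25,-0.85,0],
    [-0.25,-0.85,0],
    [-0.25,-0.85,0],
    [-0.25,-0.85,0],
    [-0.25,-0.85,0],
    [-0.25,-0.85,0],
    [-0.25,-0.85,0],
    [0,0,0],
    [0,0,0],
    [0,0,0],
  ],
  hand=[1,1,1,1,1,1,1,1,1,1,1,1,1,1,1,1,1,1,1,1],
)

```text
clock: 25.67
position: [547.2, 162.8, 316.4]
ee_rot: [1.0, -0.015, -0.0, 0.0]
contact_force: [-0.3, -0.3, -0.8]
gripper_width: 17.1
grasp_force: 59.3
```

```bash
python3 go.py 547 158 198 -1.7 547 232.9 198; python3 dish.py;python3 - <<'E'
from h import *
im=shot("top");P=cloud(im).reshape(-1,3)
for yc in(26,-95):
  for a,b in((12,24),(24,34),(58,72)):
    k=P[(abs(P[:,0]-646)<50)&(abs(P[:,1]-yc)<55)&(P[:,2]>a)&(P[:,2]<b)]
    if len(k): print(yc,a,b,len(k),np.median(k,0).round(1),np.percentile(k,3,0).round(),np.percentile(k,97,0).round())
E
```

```text
pos [547.2 162.8 316.4] j [ 0.57  0.25  0.02  0.   -1.35  0.97] F [-0.3 -0.3 -0.8] w 17.1 gf 59.3 t 25.6667
turn deg [0. 0. 0.] -> 1 rows of [0.005 0.002 0.003]
shift [ -0.    4.8 118.4] -> 5 rows of [-0.     0.038  0.947]
shift [ -2.2 -74.9   0. ] -> 4 rows of [-0.022 -0.749  0.   ]
0.82 [265.9, 306.2, 298.7, 335.7] rgb [91. 90. 85.] med [646.  25.  29.] lo [616. -12.   5.] hi [672.  54.  69.]
0.79 [488.0, 323.6, 515.1, 357.2] rgb [ 40.  65. 115.] med [567. 472.  24.] lo [535. 449.   5.] hi [594. 501.  64.]
0.76 [495.4, 272.0, 528.4, 307.8] rgb [ 45.  68. 114.] med [445. 478.  25.] lo [413. 452.   4.] hi [466. 507.  65.]
26 12 24 51 [632.4  22.6  21.6] [602. -20.  13.] [672.  62.  24.]
26 24 34 229 [641.6  22.9  28. ] [619.  -1.  25.] [668.  49.  33.]
26 58 72 50 [643.5  21.4  65.9] [641. -16.  60.] [646.  65.  71.]
-95 12 24 47 [640.8 -93.4  22.4] [ 608. -122.   13.] [671. -58.  24.]
-95 24 34 226 [641.9 -95.5  28.5] [ 618. -121.   25.] [671. -72.  33.]
-95 58 72 54 [644.5 -93.7  65.9] [ 642. -137.   60.] [647. -54.  70.]
```

```bash
python3 rod.py
python3 - <<'E'
from h import *
for n in("scene","top"):
    im=shot(n);P=cloud(im).reshape(-1,3)
    k=P[(abs(P[:,0]-545)<45)&(P[:,1]>195)&(P[:,1]<252)&(P[:,2]>120)&(P[:,2]<175)]
    print(n,len(k),np.percentile(k,[2,50,98],axis=0).round(1).tolist())
    for y0 in range(198,252,9):
        j=k[(abs(k[:,1]-y0)<4.5)&(k[:,2]>148)]; h=np.histogram(j[:,0],bins=np.arange(515,580,3))[0]
        print(y0,len(j),np.round(np.median(j[:,2]),1),h.tolist())
E
```

```text
tcp [547.1 162.  316.4]
tcp [547.  162.  316.4]
-180 -155 24 [551.3 163.5 157.8] [543.5 159.2 151.2] [564.9 166.2 161.3]
-155 -110 59 [546.1 162.5 180.7] [542.2 158.8 162. ] [567.  166.3 205.1]
-110 -60 68 [546.6 163.  231.9] [542.6 158.2 206.5] [548.3 166.4 255.5]
scene 386 [[522.9, 206.8, 152.1], [549.8, 228.7, 157.9], [565.2, 251.0, 163.8]]
198 0 nan [0, 0, 0, 0, 0, 0, 0, 0, 0, 0, 0, 0, 0, 0, 0, 0, 0, 0, 0, 0, 0]
207 53 161.9 [0, 0, 2, 5, 2, 4, 4, 6, 1, 0, 0, 4, 4, 3, 5, 6, 7, 0, 0, 0, 0]
216 72 157.7 [0, 0, 3, 3, 8, 5, 10, 6, 0, 0, 1, 2, 7, 3, 9, 6, 9, 0, 0, 0, 0]
225 74 157.8 [0, 0, 4, 4, 5, 8, 6, 8, 1, 0, 0, 4, 6, 7, 5, 7, 9, 0, 0, 0, 0]
234 75 157.7 [0, 0, 5, 3, 7, 3, 7, 12, 0, 0, 0, 1, 6, 6, 9, 5, 11, 0, 0, 0, 0]
243 73 157.8 [0, 0, 1, 5, 4, 9, 5, 11, 0, 0, 0, 1, 7, 7, 7, 5, 11, 0, 0, 0, 0]
top 86 [[524.1, 205.7, 151.1], [530.0, 227.4, 156.8], [536.2, 249.6, 162.7]]
198 0 nan [0, 0, 0, 0, 0, 0, 0, 0, 0, 0, 0, 0, 0, 0, 0, 0, 0, 0, 0, 0, 0]
207 13 159.9 [0, 0, 2, 3, 2, 2, 2, 2, 0, 0, 0, 0, 0, 0, 0, 0, 0, 0, 0, 0, 0]
216 19 156.2 [0, 0, 0, 6, 4, 5, 4, 0, 0, 0, 0, 0, 0, 0, 0, 0, 0, 0, 0, 0, 0]
225 16 156.3 [0, 0, 0, 5, 4, 4, 3, 0, 0, 0, 0, 0, 0, 0, 0, 0, 0, 0, 0, 0, 0]
234 15 157.2 [0, 0, 0, 3, 2, 6, 4, 0, 0, 0, 0, 0, 0, 0, 0, 0, 0, 0, 0, 0, 0]
243 16 155.9 [0, 0, 0, 4, 3, 5, 4, 0, 0, 0, 0, 0, 0, 0, 0, 0, 0, 0, 0, 0, 0]
  return _methods._mean(a, axis=axis, dtype=dtype,
  ret = ret.dtype.type(ret / rcount)
```

Fork gap centred at x≈544 (scene camera), seat top z≈158. Lower the rod outside the fork, then slide in.

Call:
apply_moves(
  delta_rot=[
    [0,0,0],
    [0,0,0],
    [0,0,0],
    [0,0,0],
    [0,0,0],
    [0,0,0],
    [0,0,0],
    [0,0,0],
    [0,0,0],
    [0,0,0],
    [0,0,0],
    [0,0,0],
    [0,0,0],
    [0,0,0],
  ],
  xyz=[
    [-0.05,0.16,0.8],
    [0,0,0.8],
    [0,0,0.8],
    [0,0,0.8],
    [0,0,0.8],
    [0,0,0.8],
    [0,0,0],
    [0,0,0],
    [0,-0.48,0],
    [0,-0.48,0],
    [0,-0.48,0],
    [0,0,0],
    [0,0,0],
    [0,0,0],
  ],
  hand=[1,1,1,1,1,1,1,1,1,1,1,1,1,1],
)

```text
clock: 27.13
position: [546.3, 195.3, 196.6]
ee_rot: [1.0, -0.014, -0.0, 0.0]
contact_force: [-0.5, -0.7, -1.3]
gripper_width: 16.9
grasp_force: 59.2
```

```bash
python3 go.py 548 230 195 -1.7 548 230 181; python3 rod.py;  python3 - <<'E'
from h import *
im=shot("scene"); x,y=proj(im,[544,220,165])[0].astype(int); save(im,"f1.png",(x-50,y-50,x+50,y+50),6)
E
```

```text
pos [546.3 195.3 196.6] j [ 0.62  0.34 -0.16 -0.   -1.08  0.92] F [-0.5 -0.7 -1.3] w 16.9 gf 59.2 t 27.1333
turn deg [0.  0.  0.1] -> 1 rows of [0.002 0.003 0.009]
shift [  0.7 -34.8   1.6] -> 2 rows of [ 0.014 -0.696  0.032]
shift [ 0.  0. 14.] -> 1 rows of [0.   0.   0.56]
tcp [546.3 195.3 196.6]
tcp [546.2 194.9 196.5]
-180 -155 21 [549.2 196.4  37.2] [544.1 191.9  32.5] [565.1 198.9  41.4]
-155 -110 47 [545.3 195.4  60.6] [541.5 191.7  42.6] [566.3 199.3  85.9]
-110 -60 48 [545.4 195.9 112. ] [542.6 191.7  89.5] [548.1 199.5 135.7]
```

View pics/f1.png

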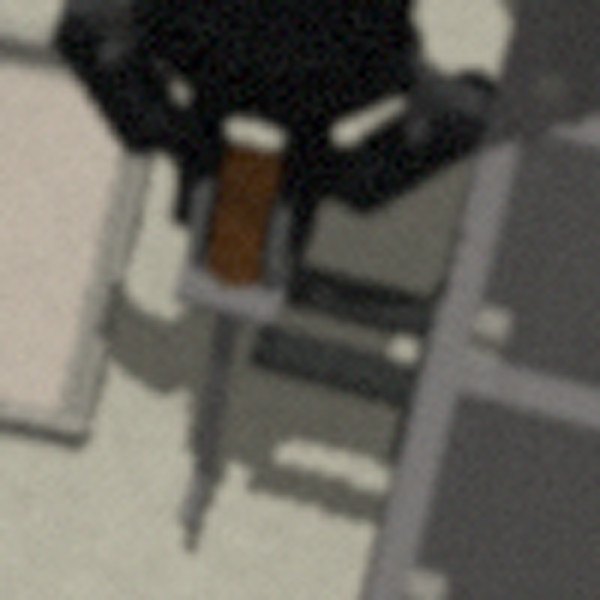

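The shank at crop (232,320) lines up with the gap between the prongs (270,310). Slide in.

Call:
apply_moves(
  delta_rot=[
    [0,0,0],
    [0,0,0],
    [0,0,0],
    [0,0,0],
    [0,0,0],
    [0,0,0],
  ],
  xyz=[
    [0.05,-0.28,0],
    [0,-0.28,0],
    [0,-0.28,0],
    [0,-0.28,0],
    [0,-0.27,0],
    [0,0,0],
  ],
  hand=[1,1,1,1,1,1],
)

```text
clock: 27.73
position: [548.7, 231.0, 196.1]
ee_rot: [1.0, -0.014, -0.0, 0.0]
contact_force: [1.1, -0.4, -1.5]
gripper_width: 17.3
grasp_force: 59.2
```

Call:
apply_moves(
  delta_rot=[
    [0,0,0],
    [0,0,0],
    [0,0,0],
    [0,0,0],
    [0,0,0],
  ],
  xyz=[
    [0,0,0.14],
    [0,0,0.14],
    [0,0,0.14],
    [0,0,0.1],
    [0,0,0],
  ],
  hand=[1,1,1,1,1],
)

```text
clock: 28.15
position: [548.4, 229.1, 183.5]
ee_rot: [1.0, -0.015, -0.0, 0.0]
contact_force: [-0.8, -1.4, 1.0]
gripper_width: 17.2
grasp_force: 59.6
```

```bash
python3 go.py 548 230 181 -1.7; python3 rod.py;  python3 - <<'E'
from h import *
im=shot("scene"); x,y=proj(im,[544,220,165])[0].astype(int); save(im,"f2.png",(x-50,y-50,x+50,y+50),5)
E
```

```text
pos [548.4 229.1 183.5] j [ 0.67  0.37 -0.14  0.   -1.06  0.87] F [-0.8 -1.4  1. ] w 17.2 gf 59.6 t 28.15
turn deg [0.1 0.  0. ] -> 1 rows of [0.009 0.008 0.   ]
shift [-0.5 -0.9  2.5] -> 1 rows of [-0.018 -0.035  0.098]
tcp [548.4 229.1 183.5]
tcp [548.5 229.1 183.5]
-180 -155 62 [553.3 228.9   4.3] [527.7 209.2   3.5] [585.9 249.   27.6]
-155 -110 50 [547.6 229.1  45.6] [544.2 225.3  28.6] [569.6 233.1  71.1]
-110 -60 47 [547.4 229.3 100.1] [544.8 225.2  73.8] [549.4 233.1 120.4]
```

View pics/f2.png

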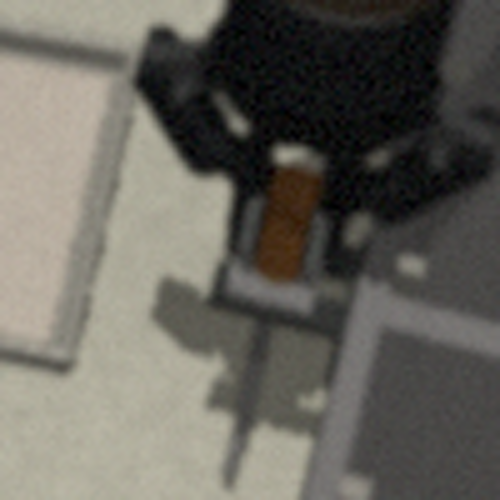

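The rod is in the fork with its plate on the seat (force reversed by about +2.4 N). Release and rise.

Call:
apply_moves(
  delta_rot=[
    [0,0,0],
    [0,0,0],
    [0,0,0],
    [0,0,0],
    [0,0,0],
    [0,0,0],
    [0,0,0],
    [0,0,0],
    [0,0,0],
    [0,0,0],
    [0,0,0],
    [0,0,0],
    [0,0,0],
    [0,0,0],
  ],
  xyz=[
    [0,0,0.04],
    [0,0,0],
    [0,0,0],
    [0,0,0],
    [0,0,0],
    [0,0,0],
    [0,0,-0.5],
    [0,0,-0.8],
    [0,0,-0.9],
    [0,0,-0.9],
    [0,0,-0.9],
    [0,0,-0.9],
    [0,0,-0.9],
    [0,0,0],
  ],
  hand=[1,-0.3,-0.3,-0.3,-0.3,-0.3,-0.3,-0.3,-0.3,-0.3,-0.3,-0.3,-0.3,-0.3],
)

```text
clock: 29.42
position: [550.7, 230.1, 332.9]
ee_rot: [1.0, -0.015, 0.004, -0.002]
contact_force: [0.1, 0.3, 0.9]
gripper_width: 55.1
grasp_force: 0.0
```

Run:
```python
from h import *
for n in("scene","top"):
    im=shot(n);P=cloud(im).reshape(-1,3)
    g=P[(abs(P[:,0]-545)<20)&(abs(P[:,1]-230)<17)&(P[:,2]>150)&(P[:,2]<235)]
    for a,b in((155,175),(205,235)):
        k=g[(g[:,2]>a)&(g[:,2]<b)]; print(n,a,len(k),np.median(k,0).round(1),k.min(0).round(),k.max(0).round())
    for dd in nets.look_for("hook_grip",im)[:1]: print(dd)
    H=im["frame"].astype(float).mean(2); C=cloud(im)
    m=(abs(C[...,0]-415)<45)&(abs(C[...,1]+342)<50)&(C[...,2]>15)
    for a in range(20,110,10):
        k=C[m&(C[...,2]>=a)&(C[...,2]<a+10)]
        if len(k): print(a,len(k),np.median(k,0).round(1),k.min(0).round(),k.max(0).round())
```

```text
scene 155 229 [554.9 230.6 163.8] [525. 213. 155.] [565. 247. 174.]
scene 205 118 [551.6 229.1 220.6] [537. 220. 205.] [556. 238. 225.]
{'bbox': [385.2, 249.9, 403.8, 314.6], 'score': 0.64}
20 47 [ 431.1 -318.9   25.9] [ 403. -323.   20.] [ 460. -315.   30.]
30 260 [ 437.5 -335.5   36.2] [ 394. -370.   30.] [ 460. -316.   40.]
40 94 [ 436.  -341.2   44.9] [ 417. -360.   40.] [ 459. -321.   50.]
50 14 [ 426.7 -340.7   56. ] [ 420. -354.   51.] [ 434. -337.   60.]
60 15 [ 423.6 -339.6   64.1] [ 417. -348.   60.] [ 428. -337.   69.]
70 16 [ 420.7 -333.9   76.8] [ 409. -344.   73.] [ 426. -330.   80.]
80 53 [ 419.4 -337.8   86.1] [ 408. -352.   80.] [ 428. -329.   90.]
90 19 [ 415.  -340.1   91.4] [ 407. -345.   90.] [ 425. -331.   95.]
top 155 83 [535.1 222.1 161.3] [527. 213. 155.] [562. 247. 175.]
top 205 42 [543.3 226.7 219.6] [537. 219. 211.] [550. 235. 225.]
{'bbox': [237.2, 226.2, 249.6, 238.2], 'score': 0.71}
20 31 [ 428.7 -325.2   27.8] [ 399. -365.   20.] [ 458. -319.   30.]
30 214 [ 434.1 -340.3   34.8] [ 398. -372.   30.] [ 460. -319.   40.]
40 74 [ 436.  -343.9   43.6] [ 411. -370.   40.] [ 459. -320.   50.]
50 4 [ 430.2 -344.7   50.9] [ 427. -358.   50.] [ 438. -341.   54.]
70 5 [ 409.8 -338.8   79.3] [ 404. -355.   76.] [ 424. -334.   80.]
80 50 [ 416.5 -342.3   87. ] [ 404. -354.   80.] [ 426. -332.   90.]
90 12 [ 412.  -343.3   91.9] [ 407. -349.   90.] [ 423. -335.   96.]
```

Rod hangs in the fork, about 5 mm from its original place at the same height, which is well inside tolerance. Now turn the tool 90° and go to the switch.

Call:
apply_moves(
  delta_rot=[
    [0,0,1],
    [0,0,1],
    [0,0,1],
    [0,0,1],
    [0,0,1],
    [0,0,1],
    [0,0,1],
    [0,0,1],
    [0,0,1],
    [0,0,1],
    [0,0,1],
    [0,0,1],
    [0,0,1],
    [0,0,1],
    [0,0,1],
    [0,0,0],
  ],
  xyz=[
    [0,0,0],
    [0,0,0],
    [0,0,0],
    [0,0,0],
    [0,0,0],
    [0,0,0],
    [0,0,0],
    [0,0,0],
    [0,0,0],
    [0,0,0],
    [0,0,0],
    [0,0,0],
    [0,0,0],
    [0,0,0],
    [0,0,0],
    [0,0,0],
  ],
  hand=[1,1,1,1,1,1,1,1,1,1,1,1,1,1,1,1],
)

```text
clock: 30.95
position: [548.3, 229.3, 325.7]
ee_rot: [-0.696, 0.718, 0.0, -0.002]
contact_force: [-0.1, 0.1, -0.0]
gripper_width: -0.2
grasp_force: 0.0
```

```bash
python3 go.py 370 -341 240 -91.7 370 -341 74
```

```text
pos [548.3 229.3 325.7] j [ 0.67  0.29  0.1  -0.   -1.39 -0.7 ] F [-0.1  0.1 -0. ] w -0.2 gf 0.0 t 30.95
turn deg [ 0.2 -0.1 -0.1] -> 1 rows of [ 0.029 -0.02  -0.016]
shift [575.3 161.3  85.7] -> 26 rows of [0.885 0.248 0.132]
shift [  0.   0. 166.] -> 7 rows of [0.    0.    0.949]
```

Call:
apply_moves(
  delta_rot=[
    [0,0,0],
    [0,0,0],
    [0,0,0],
    [0,0,0],
    [0,0,0],
    [0,0,0],
    [0,0,0],
    [0,0,0],
    [0,0,0],
    [0,0,0],
    [0,0,0],
    [0,0,0],
    [0,0,0],
    [0,0,0],
    [0,0,0],
    [0,0,0],
    [0,0,0],
    [0,0,0],
    [0,0,0],
    [0,0,0],
  ],
  xyz=[
    [0.885,0.248,0.1],
    [0.885,0.248,0.1],
    [0.885,0.248,0.1],
    [0.885,0.248,0.1],
    [0.885,0.248,0.1],
    [0.885,0.248,0.1],
    [0.885,0.248,0.1],
    [0.885,0.248,0.1],
    [0.885,0.248,0.1],
    [0.885,0.248,0.1],
    [0.885,0.248,0.1],
    [0.885,0.248,0.1],
    [0.885,0.248,0.1],
    [0.885,0.248,0.1],
    [0.885,0.248,0.1],
    [0.885,0.248,0.1],
    [0.885,0.248,0.1],
    [0.885,0.248,0.1],
    [0.885,0.248,0.1],
    [0.885,0.248,0.1],
  ],
  hand=[1,1,1,1,1,1,1,1,1,1,1,1,1,1,1,1,1,1,1,1],
)

```text
clock: 32.62
position: [410.7, -210.1, 276.7]
ee_rot: [-0.698, 0.716, 0.001, -0.001]
contact_force: [1.3, 0.7, -0.9]
gripper_width: 0.0
grasp_force: 0.0
```

Call:
apply_moves(
  delta_rot=[
    [0,0,0],
    [0,0,0],
    [0,0,0],
    [0,0,0],
    [0,0,0],
    [0,0,0],
    [0,0,0],
    [0,0,0],
    [0,0,0],
    [0,0,0],
    [0,0,0],
    [0,0,0],
    [0,0,0],
    [0,0,0],
    [0,0,0],
  ],
  xyz=[
    [0.885,0.248,0.1],
    [0.885,0.248,0.1],
    [0.885,0.248,0.1],
    [0.885,0.248,0.1],
    [0.885,0.248,0.1],
    [0.885,0.248,0.1],
    [0,0,0],
    [0,0,0.9],
    [0,0,0.9],
    [0,0,0.9],
    [0,0,0.9],
    [0,0,0.9],
    [0,0,0.9],
    [0,0,0],
    [0,0,0],
  ],
  hand=[1,1,1,1,1,1,1,1,1,1,1,1,1,1,1],
)

```text
clock: 33.87
position: [369.8, -340.3, 126.8]
ee_rot: [-0.697, 0.717, 0.002, -0.001]
contact_force: [0.5, -0.7, 0.4]
gripper_width: -0.4
grasp_force: 0.0
```

```bash
python3 go.py 370 -341 74 -91.7
python3 - <<'E'
from h import *
im=shot("scene"); x,y=proj(im,[415,-341,85])[0].astype(int); save(im,"s1.png",(x-45,y-45,x+45,y+45),5)
print(proj(im,[arm.read_state()["position"],[416,-341,83]])-[x-45,y-45])
E
```

```text
pos [ 369.8 -340.3  126.8] j [-0.42  0.29 -0.43  0.   -0.86  0.39] F [ 0.5 -0.7  0.4] w -0.4 gf 0.0 t 33.8667
turn deg [0.2 0.  0.1] -> 1 rows of [0.037 0.006 0.02 ]
shift [ 0.7 -0.3 52.8] -> 3 rows of [ 0.009 -0.003  0.703]
[[49.24802199 20.49420938]
 [45.46614004 46.2790964 ]]
```

View pics/s1.png

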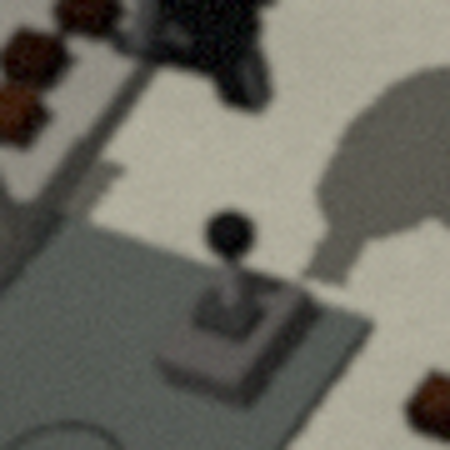

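Fingertip at crop (247,105) is behind the ball (230,232) on its −x side. Lower and push +x.

Call:
apply_moves(
  delta_rot=[
    [0,0,0],
    [0,0,0],
    [0,0,0],
    [0,0,0],
    [0,0,0],
    [0,0,0],
    [0,0,0],
    [0,0,0],
    [0,0,0],
    [0,0,0],
    [0,0,0],
    [0,0,0],
    [0,0,0],
    [0,0,0],
    [0,0,0],
  ],
  xyz=[
    [0,0,0.7],
    [0,0,0.7],
    [0,0,0.7],
    [0,0,0],
    [0,-0.33,0],
    [0,-0.33,0],
    [0,-0.33,0],
    [0,-0.33,0],
    [0,-0.33,0],
    [0,-0.33,0],
    [0,-0.33,0],
    [0,-0.33,0],
    [0,0,0],
    [0,0,0],
    [0,0,0],
  ],
  hand=[1,1,1,1,1,1,1,1,1,1,1,1,1,1,1],
)

```text
clock: 35.17
position: [438.3, -344.4, 78.7]
ee_rot: [-0.697, 0.717, -0.002, -0.0]
contact_force: [-3.9, -1.2, 12.7]
gripper_width: -0.4
grasp_force: 5.8
```

```bash
cat > ball.py <<'E'
from h import *
print(np.round(arm.read_state()["position"],1),arm.read_state()["contact_force"].round(1))
for n in("scene","top"):
    im=shot(n);C=cloud(im); H=im["frame"].max(2)
    k=C[(abs(C[...,0]-440)<55)&(abs(C[...,1]+340)<40)&(C[...,2]>68)&(C[...,2]<105)]
    print(n,len(k),np.median(k,0).round(1) if len(k) else "",*(np.percentile(k,[3,97],axis=0).round() if len(k) else []))
    print([(d["bbox"],round(d["score"],2)) for d in nets.look_for("lamp_switch_tip",im)[:2]])
E
python3 ball.py
```

```text
[ 438.3 -344.4   78.7] [-3.9 -1.2 12.7]
scene 168 [ 454.6 -339.2   87.5] [ 433. -355.   74.] [ 469. -332.  104.]
[]
top 1 [ 426.1 -338.3   95.4] [ 426. -338.   95.] [ 426. -338.   95.]
[([235.7, 226.2, 249.6, 241.2], 0.3)]
```

Run:
```python
from h import *
im=shot("scene"); x,y=proj(im,[440,-341,70])[0].astype(int); save(im,"s2.png",(x-35,y-35,x+35,y+35),6)
```

```text
(no output)
```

View pics/s2.png

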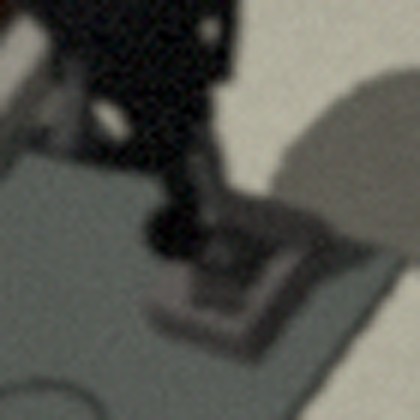

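The ball at crop (172,232) is now on the +x side of the finger. Back off, rise, and check by numbers.

Call:
apply_moves(
  delta_rot=[
    [0,0,0],
    [0,0,0],
    [0,0,0],
    [0,0,0],
    [0,0,0],
    [0,0,0],
    [0,0,0],
    [0,0,0],
  ],
  xyz=[
    [0,0.25,0],
    [0,0.4,0],
    [0,0.5,0],
    [0,0,-0.9],
    [0,0,-0.9],
    [0,0,-0.9],
    [0,0,-0.9],
    [0,0,0],
  ],
  hand=[1,1,1,1,1,1,1,1],
)

```text
clock: 36.08
position: [409.3, -343.2, 169.7]
ee_rot: [-0.697, 0.717, -0.004, 0.001]
contact_force: [0.2, 0.3, 0.3]
gripper_width: 0.0
grasp_force: 0.0
```

```bash
python3 ball.py; python3 dish.py
```

```text
[ 409.3 -343.2  169.7] [0.2 0.3 0.3]
scene 102 [ 461.2 -342.9   84.4] [ 450. -358.   72.] [ 469. -334.   91.]
[([158.6, 195.5, 172.7, 209.1], 0.7)]
top 0 
[([302.3, 191.9, 327.4, 212.4], 0.61)]
0.78 [264.9, 305.0, 300.8, 335.7] rgb [89. 87. 83.] med [646.  24.  29.] lo [612. -19.   4.] hi [672.  54.  69.]
0.7 [497.5, 275.9, 522.8, 308.9] rgb [ 36.  62. 112.] med [445. 479.  25.] lo [413. 454.   5.] hi [466. 505.  63.]
0.63 [484.8, 318.6, 514.7, 360.4] rgb [ 45.  68. 114.] med [566. 472.  24.] lo [528. 448.   0.] hi [593. 501.  64.]
```

Run:
```python
from h import *
im=shot("scene"); x,y=proj(im,[415,-341,85])[0].astype(int)
p0=np.array([x-45+230/5-.4,y-45+232/5-.4]); print("old ball px",p0)
def blob(im,c,r=16):
    H=im["frame"].max(2).astype(float); x,y=np.round(c).astype(int); w=H[y-r:y+r,x-r:x+r]; m=(w<40).astype(np.uint8)
    n,l,s,cc=cv2.connectedComponentsWithStats(m); return [(s[i].tolist(),(cc[i]+[x-r,y-r]).round(1)) for i in range(1,n) if s[i][4]>15]
print(blob(im,(165.6,202.3)))
# panel brightness
C=cloud(im); m=(C[...,2]>120)&(C[...,2]<260)&(C[...,1]<-470)&(C[...,1]>-560)&(abs(C[...,0]-530)<100); print("panel",im["frame"][m].mean(0))
a0=cv2.imread("pics/scene0.png")[:,:,::-1]; print("was",a0[m].mean(0))
# fit pivot so a=0 gives old px, z=83
from scipy.optimize import least_squares
yaw=-0.03
def tip(q,a): return np.array([q[0]+50*np.sin(a-.5),q[1]+yaw*50*np.sin(a-.5),q[2]+50*np.cos(a-.5)])
q=least_squares(lambda q:np.r_[(proj(im,tip([q[0],q[1],39],0))[0]-p0)],[441,-341]).x; print("pivot",q)
for a in(.7,.8,.9,1.0): print(a,proj(im,tip([q[0],q[1],39],a))[0].round(1))
```

```text
old ball px [172.6 190. ]
[([8, 13, 17, 13, 98], array([165.2, 204.9]))]
panel [77.86195435 75.78107689 67.36494571]
was [73.59095945 71.63217372 63.54487037]
pivot [ 438.95001483 -341.90547466]
0.7 [165.2 198.5]
0.8 [164.4 200.3]
0.9 [163.6 202.2]
1.0 [162.9 204.1]
```

Call:
apply_moves(
  delta_rot=[
    [0,0,0],
    [0,0,0],
    [0,0,0],
    [0,0,0],
    [0,0,0],
    [0,0,0],
    [0,0,0],
    [0,0,0],
    [0,0,0],
    [0,0,0],
    [0,0,0],
    [0,0,0],
  ],
  xyz=[
    [0,0,0.7],
    [0,0,0.7],
    [0,0,0.7],
    [0,0,0.7],
    [0,0,0.7],
    [0,0,0],
    [0,-0.4,0],
    [0,-0.4,0],
    [0,-0.3,0],
    [0,-0.2,0],
    [0,0,0],
    [0,0,0],
  ],
  hand=[1,1,1,1,1,1,1,1,1,1,1,1],
)

```text
clock: 37.43
position: [438.1, -343.1, 78.6]
ee_rot: [-0.697, 0.717, 0.002, -0.002]
contact_force: [-7.0, -1.4, 5.5]
gripper_width: -0.3
grasp_force: 4.6
```

Call:
apply_moves(
  delta_rot=[
    [0,0,0],
    [0,0,0],
    [0,0,0],
  ],
  xyz=[
    [0,-0.15,0],
    [0,-0.15,0],
    [0,0,0],
  ],
  hand=[1,1,1],
)

```text
clock: 37.68
position: [438.9, -342.9, 78.4]
ee_rot: [-0.696, 0.718, 0.009, -0.006]
contact_force: [-20.9, -4.1, 14.5]
gripper_width: 0.2
grasp_force: 11.9
```

The hard stop pushes back (21 N), so the switch is fully on. Back off, rise, go to dish 2.

Call:
apply_moves(
  delta_rot=[
    [0,0,0],
    [0,0,0],
    [0,0,0],
    [0,0,0],
    [0,0,0],
    [0,0,0],
    [0,0,0],
    [0,0,0],
    [0,0,0],
    [0,0,0],
  ],
  xyz=[
    [0,0.35,0],
    [0,0.5,0],
    [0,0.5,0],
    [0,0,-0.9],
    [0,0,-0.9],
    [0,0,-0.9],
    [0,0,-0.9],
    [0,0,-0.9],
    [0,0,-0.9],
    [0,0,0],
  ],
  hand=[1,1,1,1,1,1,1,1,1,1],
)

```text
clock: 38.52
position: [416.4, -343.4, 218.1]
ee_rot: [-0.697, 0.717, -0.005, 0.001]
contact_force: [0.5, -0.4, -0.1]
gripper_width: 0.0
grasp_force: 0.0
```

```bash
cat > bars.py <<'E'
from h import *
for n in("scene","top"):
    im=shot(n);P=cloud(im).reshape(-1,3)
    for lo,hi,yr in((58,73,(-190,130)),):
        k=P[(abs(P[:,0]-646)<85)&(P[:,1]>yr[0])&(P[:,1]<yr[1])&(P[:,2]>lo)&(P[:,2]<hi)]
        for s in ((-190,-35),(-35,130)):
            j=k[(k[:,1]>s[0])&(k[:,1]<s[1])]
            if len(j)>15:
                (cx,cy),(w,h),a=cv2.minAreaRect(j[:,:2].astype(np.float32)); f=np.polyfit(j[:,1],j[:,0],1)
                print(n,"bar c",np.round([cx,cy],1),np.round([w,h],0),"z",np.median(j[:,2]).round(1),"slope dx/dy",f[0].round(3),len(j))
E
python3 bars.py; python3 ball.py; python3 go.py 645 25 230 -91.7 645 25 45
```

```text
scene bar c [ 631.1 -120.4] [87.  6.] z 66.9 slope dx/dy 0.029 95
scene bar c [644.3  24.5] [ 6. 86.] z 66.9 slope dx/dy -0.023 104
top bar c [ 631.9 -122.1] [84.  5.] z 65.8 slope dx/dy 0.025 59
top bar c [644.1  22.9] [ 6. 87.] z 66.2 slope dx/dy -0.021 51
[ 414.4 -341.9  213.8] [0.1 0.2 0.1]
scene 102 [ 461.6 -342.3   84.7] [ 449. -356.   73.] [ 469. -334.   90.]
[([157.1, 199.2, 171.0, 206.8], 0.5)]
top 0 
[]
pos [ 413.4 -341.7  211.5] j [-0.39  0.25 -0.24  0.   -1.08  0.36] F [-0.6 -0.4  0.9] w -0.4 gf 0.0 t 38.8167
turn deg [0.1 0.  0. ] -> 1 rows of [0.024 0.006 0.001]
shift [-373.4 -220.6  -18.5] -> 19 rows of [-0.786 -0.464 -0.039]
shift [  0.   0. 185.] -> 8 rows of [0.    0.    0.925]
```

Dish 3 was knocked to (631,−121), still on the mat. Going to dish 2 at (644,24).

Call:
apply_moves(
  delta_rot=[
    [0,0,0],
    [0,0,0],
    [0,0,0],
    [0,0,0],
    [0,0,0],
    [0,0,0],
    [0,0,0],
    [0,0,0],
    [0,0,0],
    [0,0,0],
    [0,0,0],
    [0,0,0],
    [0,0,0],
    [0,0,0],
    [0,0,0],
    [0,0,0],
    [0,0,0],
    [0,0,0],
    [0,0,0],
    [0,0,-0.5],
  ],
  xyz=[
    [-0.786,-0.464,-0.04],
    [-0.786,-0.464,-0.04],
    [-0.786,-0.464,-0.04],
    [-0.786,-0.464,-0.04],
    [-0.786,-0.464,-0.04],
    [-0.786,-0.464,-0.04],
    [-0.786,-0.464,-0.04],
    [-0.786,-0.464,-0.04],
    [-0.786,-0.464,-0.04],
    [-0.786,-0.464,-0.04],
    [-0.786,-0.464,-0.04],
    [-0.786,-0.464,-0.04],
    [-0.786,-0.464,-0.04],
    [-0.786,-0.464,-0.04],
    [-0.786,-0.464,-0.04],
    [-0.786,-0.464,-0.04],
    [-0.786,-0.464,-0.04],
    [-0.786,-0.464,-0.04],
    [-0.786,-0.464,-0.04],
    [0,0,0],
  ],
  hand=[0.2,0.2,0.2,0.2,0.2,0.2,0.2,0.2,0.2,0.2,0.2,0.2,0.2,0.2,0.2,0.2,0.2,0.2,0.2,0.2],
)

```text
clock: 40.48
position: [646.9, 27.7, 229.4]
ee_rot: [0.716, -0.698, -0.0, 0.001]
contact_force: [-0.0, -0.6, -0.5]
gripper_width: 34.3
grasp_force: 0.0
```

Call:
apply_moves(
  delta_rot=[
    [0,0,0],
    [0,0,0],
    [0,0,0],
    [0,0,0],
    [0,0,0],
    [0,0,0],
    [0,0,0],
  ],
  xyz=[
    [0,0,0.9],
    [0,0,0.9],
    [0,0,0.9],
    [0,0,0.9],
    [0,0,0.9],
    [0,0,0],
    [0,0,0],
  ],
  hand=[0.2,0.2,0.2,0.2,0.2,0.2,0.2],
)

```text
clock: 41.07
position: [644.3, 24.2, 116.9]
ee_rot: [0.715, -0.699, -0.001, 0.002]
contact_force: [0.2, 0.1, 0.8]
gripper_width: 34.0
grasp_force: 0.0
```

```bash
python3 go.py 644.2 24 45 -88.7
```

```text
pos [644.3  24.2 116.9] j [ 0.29  0.51 -0.09  0.   -0.98 -0.27] F [0.2 0.1 0.8] w 34.0 gf 0.0 t 41.0667
turn deg [ 0.3 -0.1  0. ] -> 1 rows of [ 0.047 -0.017  0.003]
shift [ 0.2  0.1 71.9] -> 3 rows of [0.003 0.001 0.959]
```

Call:
apply_moves(
  delta_rot=[
    [0,0,0],
    [0,0,0],
    [0,0,0],
    [0,0,0],
    [0,0,0],
    [0,0,0],
    [0,0,0],
    [0,0,0],
    [0,0,0],
    [0,0,0],
    [0,0,0],
    [0,0,0],
  ],
  xyz=[
    [0,0,0.6],
    [0,0,0.6],
    [0,0,0.6],
    [0,0,0.6],
    [0,0,0.4],
    [0,0,0],
    [0,0,0],
    [0,0,0],
    [0,0,0],
    [0,0,0],
    [0,0,0],
    [0,0,0],
  ],
  hand=[0.2,0.2,0.2,0.2,0.2,0.2,1,1,1,1,1,1],
)

```text
clock: 42.07
position: [645.5, 24.6, 50.1]
ee_rot: [0.715, -0.699, 0.0, -0.0]
contact_force: [-2.9, 0.5, 5.8]
gripper_width: 2.5
grasp_force: 59.1
```

```bash
python3 go.py 644.2 24 221 -88.7; python3 bars.py
```

```text
pos [645.5  24.6  50.1] j [ 0.29  0.59 -0.15  0.   -0.83 -0.27] F [-2.9  0.5  5.8] w 2.5 gf 59.1 t 42.0667
turn deg [-0. -0.  0.] -> 1 rows of [-0.006 -0.003  0.005]
shift [   0.6    1.4 -170.9] -> 8 rows of [ 0.003  0.007 -0.854]
scene bar c [ 631.3 -121.2] [85.  7.] z 66.7 slope dx/dy 0.033 93
scene bar c [650.3  24.6] [18. 86.] z 67.0 slope dx/dy -0.017 75
top bar c [ 631.9 -122.2] [83.  5.] z 65.9 slope dx/dy 0.026 55
```

Call:
apply_moves(
  delta_rot=[
    [0,0,0],
    [0,0,0],
    [0,0,0],
    [0,0,0],
    [0,0,0],
    [0,0,0],
  ],
  xyz=[
    [0,0,-0.2],
    [0,0,-0.4],
    [0,0,-0.4],
    [0,0,-0.2],
    [0,0,0],
    [0,0,0],
  ],
  hand=[1,1,1,1,1,1],
)

```text
clock: 42.67
position: [645.4, 24.7, 79.4]
ee_rot: [0.715, -0.699, 0.0, -0.0]
contact_force: [0.1, 0.3, -2.0]
gripper_width: 2.2
grasp_force: 58.8
```

```bash
cat > held.py <<'E'
from h import *
s=arm.read_state();p=np.array(s["position"]);print("tcp",p.round(1),"w",s["gripper_width"].round(1),"F",s["contact_force"].round(1))
for n in("scene","top"):
    im=shot(n);P=cloud(im).reshape(-1,3)
    k=P[(abs(P[:,0]-p[0])<45)&(abs(P[:,1]-p[1])<60)&(P[:,2]<p[2]+30)&(P[:,2]>max(12,p[2]-75))]
    for z in range(int(p[2])-75,int(p[2])+30,7):
        j=k[(k[:,2]>=z)&(k[:,2]<z+7)]
        if len(j)>4: print(n,z-int(p[2]),z,len(j),np.median(j,0).round(1),j.min(0).round(),j.max(0).round())
E
python3 held.py
```

```text
Traceback (most recent call last):
  File "held.py", line 2, in <module>
    s=arm.read_state();p=np.array(s["position"]);print("tcp",p.round(1),"w",s["gripper_width"].round(1),"F",s["contact_force"].round(1))
                                                                            ^^^^^^^^^^^^^^^^^^^^^^^^
AttributeError: 'float' object has no attribute 'round'
```

```bash
sed -i 's/s\["gripper_width"\].round(1)/s["gripper_width"]/' held.py; python3 held.py
```

```text
tcp [645.4  24.7  79.4] w 2.2067201873716398 F [ 0.1  0.3 -2. ]
scene -47 32 14 [666.3  35.1  36.9] [641.   5.  32.] [671.  52.  39.]
scene -40 39 35 [667.4  37.   41.3] [642.   9.  39.] [672.  52.  46.]
scene -33 46 17 [668.6  37.3  48. ] [635.  20.  46.] [673.  53.  53.]
scene -26 53 269 [656.3  31.6  58.2] [615.  -2.  53.] [675.  54.  60.]
scene -19 60 73 [652.8  36.1  60.9] [618.  -0.  60.] [672.  55.  65.]
scene -5 74 6 [645.5  48.8  79.1] [645.  31.  76.] [652.  51.  81.]
scene 2 81 8 [647.9  35.4  85.7] [637.  31.  85.] [657.  51.  87.]
scene 9 88 20 [647.1  35.6  93.2] [641. -15.  88.] [659.  60.  95.]
scene 16 95 56 [645.6  39.9  97.3] [641. -17.  95.] [659.  69. 102.]
scene 23 102 10 [651.9  35.4 104.9] [640.  31. 102.] [655.  36. 108.]
top -33 46 12 [632.6  39.3  51.9] [623.   3.  50.] [637.  49.  53.]
top -26 53 29 [630.8   6.1  56.5] [619.  -6.  53.] [641.  52.  59.]
top -19 60 15 [628.7   9.1  61.9] [620.  -6.  60.] [642.  52.  64.]
```

Held level (lid at z 60, centre = TCP − 33.5 mm). Lift and carry it to the viewing mark at (533,−396.5), TCP z 223.5.

Call:
apply_moves(
  delta_rot=[
    [0,0,0],
    [0,0,0],
    [0,0,0],
    [0,0,0],
    [0,0,0],
    [0,0,0],
    [0,0,0],
    [0,0,0],
    [0,0,0],
    [0,0,0],
    [0,0,0],
  ],
  xyz=[
    [0,0,-0.3],
    [0,0,-0.6],
    [0,0,-0.7],
    [0,0,-0.7],
    [0,0,-0.7],
    [0,0,-0.7],
    [0,0,-0.7],
    [0,0,-0.7],
    [0,0,-0.4],
    [0,0,-0.2],
    [0,0,0],
  ],
  hand=[1,1,1,1,1,1,1,1,1,1,1],
)

```text
clock: 43.68
position: [645.6, 24.7, 222.4]
ee_rot: [0.715, -0.699, 0.0, -0.0]
contact_force: [-0.2, 0.2, -2.5]
gripper_width: 2.4
grasp_force: 58.8
```

```bash
python3 go.py 533 -396.5 223.5 -88.7
```

```text
pos [645.6  24.7 222.4] j [ 0.29  0.43  0.05  0.   -1.19 -0.27] F [-0.2  0.2 -2.5] w 2.4 gf 58.8 t 43.6833
turn deg [-0.1  0.   0. ] -> 1 rows of [-0.012  0.001  0.001]
shift [418.5 122.2  -1.1] -> 19 rows of [ 0.881  0.257 -0.002]
```

Call:
apply_moves(
  delta_rot=[
    [0,0,0],
    [0,0,0],
    [0,0,0],
    [0,0,0],
    [0,0,0],
    [0,0,0],
    [0,0,0],
    [0,0,0],
    [0,0,0],
    [0,0,0],
    [0,0,0],
    [0,0,0],
    [0,0,0],
    [0,0,0],
    [0,0,0],
    [0,0,0],
    [0,0,0],
    [0,0,0],
    [0,0,0],
    [0,0,0],
  ],
  xyz=[
    [0.25,0.073,0],
    [0.5,0.146,0],
    [0.8,0.234,0],
    [0.8,0.234,0],
    [0.8,0.234,0],
    [0.8,0.234,0],
    [0.8,0.234,0],
    [0.8,0.234,0],
    [0.8,0.234,0],
    [0.8,0.234,0],
    [0.8,0.234,0],
    [0.8,0.234,0],
    [0.8,0.234,0],
    [0.8,0.234,0],
    [0.8,0.234,0],
    [0.8,0.234,0],
    [0.8,0.234,0],
    [0.8,0.234,0],
    [0.8,0.234,0],
    [0.6,0.175,0],
  ],
  hand=[1,1,1,1,1,1,1,1,1,1,1,1,1,1,1,1,1,1,1,1],
)

```text
clock: 45.35
position: [542.6, -353.6, 220.2]
ee_rot: [0.715, -0.7, -0.001, 0.001]
contact_force: [0.4, -0.2, -1.4]
gripper_width: 2.4
grasp_force: 58.8
```

Call:
apply_moves(
  delta_rot=[
    [0,0,0],
    [0,0,0],
    [0,0,0],
    [0,0,0],
    [0,0,0],
    [0,0,0],
    [0,0,0],
    [0,0,0],
  ],
  xyz=[
    [0.6,0.175,0],
    [0.5,0.146,0],
    [0.4,0.117,0],
    [0.29,0.085,0],
    [0,0,0],
    [0,0,0],
    [0,0,0],
    [0,0,0],
  ],
  hand=[1,1,1,1,1,1,1,1],
)

```text
clock: 46.02
position: [532.8, -395.8, 221.7]
ee_rot: [0.716, -0.699, -0.0, 0.0]
contact_force: [-0.3, 0.2, -1.1]
gripper_width: 2.6
grasp_force: 58.8
```

```bash
python3 go.py 533 -396.5 223.5 -88.7; python3 held.py
```

```text
pos [ 532.8 -395.8  221.7] j [-0.4   0.46  0.1   0.   -1.21  0.42] F [-0.3  0.2 -1.1] w 2.6 gf 58.8 t 46.0167
turn deg [ 0.  -0.   0.1] -> 1 rows of [ 0.005 -0.003  0.012]
shift [ 0.7 -0.2 -1.8] -> 1 rows of [ 0.027 -0.006 -0.073]
tcp [ 532.8 -395.8  221.7] w 2.6101413098399155 F [-0.3  0.2 -1.1]
scene -47 174 27 [ 552.  -378.2  179.1] [ 520. -407.  176.] [ 560. -367.  181.]
scene -40 181 69 [ 549.3 -374.5  184.5] [ 515. -409.  181.] [ 560. -367.  188.]
scene -33 188 40 [ 549.  -373.7  191.6] [ 521. -405.  188.] [ 561. -367.  195.]
scene -26 195 320 [ 540.1 -392.2  200.3] [ 508. -425.  195.] [ 563. -365.  202.]
scene -19 202 89 [ 532.9 -388.4  202.7] [ 509. -421.  202.] [ 560. -367.  209.]
scene -12 209 10 [ 534.7 -370.8  212.1] [ 531. -418.  209.] [ 536. -369.  216.]
scene -5 216 9 [ 534.3 -371.6  219.9] [ 531. -420.  217.] [ 537. -368.  221.]
scene 2 223 26 [ 535.7 -386.4  226.9] [ 521. -420.  224.] [ 545. -369.  230.]
scene 9 230 41 [ 539.1 -386.5  233.6] [ 519. -402.  230.] [ 548. -354.  237.]
scene 16 237 73 [ 535.3 -384.1  240.2] [ 517. -399.  237.] [ 549. -352.  244.]
scene 23 244 38 [ 541.5 -387.7  248. ] [ 518. -399.  244.] [ 549. -383.  251.]
top -47 174 7 [ 525.8 -373.6  180.1] [ 507. -388.  175.] [ 546. -370.  181.]
top -40 181 9 [ 519.6 -374.1  184. ] [ 506. -389.  181.] [ 541. -370.  188.]
top -33 188 14 [ 530.6 -377.7  192.8] [ 511. -397.  189.] [ 558. -368.  195.]
top -26 195 147 [ 528.  -388.5  198.9] [ 504. -407.  195.] [ 562. -367.  202.]
top -19 202 68 [ 523.9 -385.4  203.4] [ 504. -407.  202.] [ 561. -367.  207.]
top 2 223 6 [ 534.1 -388.2  228.9] [ 519. -399.  227.] [ 543. -372.  230.]
top 9 230 16 [ 534.5 -385.4  235.1] [ 519. -395.  232.] [ 547. -358.  237.]
top 16 237 27 [ 532.  -378.4  239.5] [ 518. -392.  237.] [ 546. -353.  244.]
```

At the mark, level (lid z≈201). Hold.

Call:
apply_moves(
  delta_rot=[
    [0,0,0],
    [0,0,0],
    [0,0,0],
    [0,0,0],
    [0,0,0],
    [0,0,0],
    [0,0,0],
    [0,0,0],
    [0,0,0],
    [0,0,0],
    [0,0,0],
    [0,0,0],
    [0,0,0],
    [0,0,0],
    [0,0,0],
    [0,0,0],
    [0,0,0],
    [0,0,0],
    [0,0,0],
    [0,0,0],
  ],
  xyz=[
    [0,0,0],
    [0,0,0],
    [0,0,0],
    [0,0,0],
    [0,0,0],
    [0,0,0],
    [0,0,0],
    [0,0,0],
    [0,0,0],
    [0,0,0],
    [0,0,0],
    [0,0,0],
    [0,0,0],
    [0,0,0],
    [0,0,0],
    [0,0,0],
    [0,0,0],
    [0,0,0],
    [0,0,0],
    [0,0,0],
  ],
  hand=[1,1,1,1,1,1,1,1,1,1,1,1,1,1,1,1,1,1,1,1],
)

```text
clock: 47.78
position: [532.5, -396.6, 221.5]
ee_rot: [0.715, -0.699, -0.0, 0.0]
contact_force: [0.3, 0.1, -1.8]
gripper_width: 2.4
grasp_force: 58.8
```

Call:
apply_moves(
  delta_rot=[
    [0,0,0],
    [0,0,0],
    [0,0,0],
    [0,0,0],
    [0,0,0],
    [0,0,0],
  ],
  xyz=[
    [0,0,0],
    [0,0,0],
    [0,0,0],
    [0,0,0],
    [0,0,0],
    [0,0,0],
  ],
  hand=[1,1,1,1,1,1],
)

```text
clock: 48.28
position: [532.5, -396.6, 221.5]
ee_rot: [0.715, -0.699, -0.0, 0.0]
contact_force: [-0.2, 0.1, -1.3]
gripper_width: 2.2
grasp_force: 58.8
```

```bash
python3 go.py 443 60 223 -88.7 443 60 90; python3 ball.py
```

```text
pos [ 532.5 -396.6  221.5] j [-0.4   0.46  0.1   0.   -1.21  0.42] F [-0.2  0.1 -1.3] w 2.2 gf 58.8 t 48.2833
turn deg [ 0. -0.  0.] -> 1 rows of [ 0.006 -0.004  0.002]
shift [-458.5   79.1   -1.5] -> 20 rows of [-0.917  0.158 -0.003]
shift [  0.   0. 133.] -> 6 rows of [0.    0.    0.887]
[ 532.5 -396.6  221.5] [-0.2  0.1 -1.3]
scene 102 [ 462.3 -342.6   84.5] [ 449. -357.   73.] [ 469. -335.   91.]
[([155.9, 198.2, 168.1, 207.5], 0.43), ([217.4, 204.1, 365.6, 295.0], 0.24)]
top 10 [ 455.3 -356.1   85.7] [ 448. -360.   83.] [ 461. -354.   90.]
[]
```

Call:
apply_moves(
  delta_rot=[
    [0,0,0],
    [0,0,0],
    [0,0,0],
    [0,0,0],
    [0,0,0],
    [0,0,0],
    [0,0,0],
    [0,0,0],
    [0,0,0],
    [0,0,0],
    [0,0,0],
    [0,0,0],
    [0,0,0],
    [0,0,0],
    [0,0,0],
    [0,0,0],
    [0,0,0],
    [0,0,0],
    [0,0,0],
    [0,0,0],
  ],
  xyz=[
    [-0.25,0.043,0],
    [-0.5,0.086,0],
    [-0.85,0.147,0],
    [-0.85,0.147,0],
    [-0.85,0.147,0],
    [-0.85,0.147,0],
    [-0.85,0.147,0],
    [-0.85,0.147,0],
    [-0.85,0.147,0],
    [-0.85,0.147,0],
    [-0.85,0.147,0],
    [-0.85,0.147,0],
    [-0.85,0.147,0],
    [-0.85,0.147,0],
    [-0.85,0.147,0],
    [-0.85,0.147,0],
    [-0.85,0.147,0],
    [-0.85,0.147,0],
    [-0.85,0.147,0],
    [-0.85,0.147,0],
  ],
  hand=[1,1,1,1,1,1,1,1,1,1,1,1,1,1,1,1,1,1,1,1],
)

```text
clock: 50.15
position: [453.3, 4.1, 221.7]
ee_rot: [0.715, -0.699, 0.0, -0.0]
contact_force: [0.4, 0.9, -1.3]
gripper_width: 1.9
grasp_force: 58.8
```

Call:
apply_moves(
  delta_rot=[
    [0,0,0],
    [0,0,0],
    [0,0,0],
    [0,0,0],
    [0,0,0],
    [0,0,0],
    [0,0,0],
    [0,0,0],
    [0,0,0],
    [0,0,0],
    [0,0,0],
    [0,0,0],
    [0,0,0],
    [0,0,0],
    [0,0,0],
    [0,0,0],
  ],
  xyz=[
    [-0.8,0.138,0],
    [-0.7,0.12,0],
    [-0.5,0.086,0],
    [-0.29,0.05,0],
    [0,0,0],
    [0,0,0.4],
    [0,0,0.7],
    [0,0,0.7],
    [0,0,0.7],
    [0,0,0.7],
    [0,0,0.7],
    [0,0,0.7],
    [0,0,0.5],
    [0,0,0.3],
    [0,0,0],
    [0,0,0],
  ],
  hand=[1,1,1,1,1,1,1,1,1,1,1,1,1,1,1,1],
)

```text
clock: 51.48
position: [443.1, 59.7, 86.6]
ee_rot: [0.715, -0.699, 0.0, 0.0]
contact_force: [0.7, 0.0, -0.4]
gripper_width: 2.5
grasp_force: 58.8
```

```bash
python3 go.py 443 60 50 -88.7; python3 held.py | grep scene
```

```text
pos [443.1  59.7  86.6] j [ 0.5   0.26 -0.61  0.   -0.7  -0.48] F [ 0.7  0.  -0.4] w 2.5 gf 58.8 t 51.4833
turn deg [ 0. -0. -0.] -> 1 rows of [ 0.006 -0.007 -0.001]
shift [-0.3  0.  36.6] -> 2 rows of [-0.006  0.001  0.732]
scene -47 39 16 [461.8  66.2  44.6] [440.  39.  40.] [468.  87.  46.]
scene -40 46 39 [465.9  68.1  50.1] [439.  35.  46.] [471.  87.  53.]
scene -33 53 16 [466.2  62.3  54.8] [454.  43.  53.] [470.  85.  59.]
scene -26 60 240 [451.   60.7  65.3] [419.  30.  60.] [472.  89.  67.]
scene -19 67 105 [446.5  66.4  67.9] [421.  34.  67.] [473.  89.  73.]
scene -12 74 7 [444.7  82.   77.3] [443.  35.  76.] [446.  85.  80.]
scene -5 81 10 [444.2  37.6  85.2] [442.  35.  82.] [447.  85.  87.]
scene 2 88 6 [445.6  69.9  91.4] [442.  35.  90.] [451.  84.  94.]
scene 9 95 32 [449.9  67.6 100.6] [437.  16.  95.] [459. 100. 102.]
scene 16 102 48 [444.3  70.3 104.7] [436.  16. 102.] [458. 103. 108.]
scene 23 109 10 [452.2  69.7 110.5] [435.  54. 109.] [459.  71. 115.]
```

Call:
apply_moves(
  delta_rot=[
    [0,0,0],
    [0,0,0],
    [0,0,0],
    [0,0,0],
    [0,0,0],
    [0,0,0],
    [0,0,0],
    [0,0,0],
    [0,0,0],
    [0,0,0],
  ],
  xyz=[
    [0,0,0.3],
    [0,0,0.3],
    [0,0,0.3],
    [0,0,0.2],
    [0,0,0.1],
    [0,0,0.08],
    [0,0,0.08],
    [0,0,0.08],
    [0,0,0],
    [0,0,0],
  ],
  hand=[1,1,1,1,1,1,1,1,1,1],
)

```text
clock: 52.42
position: [442.8, 60.0, 50.5]
ee_rot: [0.715, -0.699, -0.0, 0.0]
contact_force: [0.2, 0.2, -0.6]
gripper_width: 2.5
grasp_force: 59.0
```

```bash
python3 go.py 443 60 50 -88.7; python3 held.py | grep -e scene.-26 -e scene.-19; python3 bars.py
```

```text
pos [442.8  60.   50.5] j [ 0.5   0.32 -0.65  0.   -0.6  -0.48] F [ 0.2  0.2 -0.6] w 2.5 gf 59.0 t 52.4167
turn deg [ 0. -0.  0.] -> 1 rows of [ 0.004 -0.003  0.002]
shift [-0.  -0.2  0.5] -> 1 rows of [-0.001 -0.007  0.019]
scene -26 24 231 [451.8  63.1  29.2] [418.  30.  24.] [472.  89.  31.]
scene -19 31 90 [446.6  62.4  32.2] [415.  33.  31.] [469.  86.  38.]
scene bar c [ 631.1 -120.6] [85.  7.] z 66.8 slope dx/dy 0.032 94
top bar c [ 632.  -122.4] [84.  5.] z 65.8 slope dx/dy 0.024 60
```

Call:
apply_moves(
  delta_rot=[
    [0,0,0],
    [0,0,0],
    [0,0,0],
    [0,0,0],
  ],
  xyz=[
    [0,0,0.04],
    [0,0,0.04],
    [0,0,0],
    [0,0,0],
  ],
  hand=[1,1,1,1],
)

```text
clock: 52.95
position: [442.4, 59.9, 49.7]
ee_rot: [0.715, -0.699, -0.0, 0.001]
contact_force: [-5.4, 0.8, 12.6]
gripper_width: 2.4
grasp_force: 60.3
```

Touching; release, rise, and measure both.

Call:
apply_moves(
  delta_rot=[
    [0,0,0],
    [0,0,0],
    [0,0,0],
    [0,0,0],
    [0,0,0],
    [0,0,0],
    [0,0,0],
    [0,0,0],
    [0,0,0],
    [0,0,0],
    [0,0,0],
    [0,0,0],
    [0,0,0],
  ],
  xyz=[
    [0,0,-0.03],
    [0,0,0],
    [0,0,0],
    [0,0,0],
    [0,0,0],
    [0,0,0],
    [0,0,-0.4],
    [0,0,-0.8],
    [0,0,-0.9],
    [0,0,-0.9],
    [0,0,-0.9],
    [0,0,-0.9],
    [0,0,0],
  ],
  hand=[1,1,0.2,0.2,0.2,0.2,0.2,0.2,0.2,0.2,0.2,0.2,0.2],
)

```text
clock: 54.03
position: [445.6, 61.0, 173.4]
ee_rot: [0.716, -0.699, 0.002, -0.004]
contact_force: [1.4, 0.5, 0.8]
gripper_width: 34.1
grasp_force: 0.0
```

```bash
python3 dish.py; python3 bars.py; python3 go.py 631.5 -121.5 175 -91.7 631.5 -121.5 46
```

```text
0.71 [312.6, 236.2, 342.7, 263.7] rgb [103. 100.  94.] med [445.  62.  29.] lo [410.  32.   7.] hi [471.  91.  69.]
0.55 [494.3, 276.5, 529.1, 306.1] rgb [ 43.  67. 112.] med [444. 479.  25.] lo [409. 454.   3.] hi [467. 509.  65.]
scene bar c [ 630.7 -121. ] [86.  7.] z 67.1 slope dx/dy 0.029 94
top bar c [ 632.1 -122. ] [83.  5.] z 66.3 slope dx/dy 0.026 58
pos [442.   59.7 168.2] j [ 0.5   0.14 -0.5  -0.   -0.93 -0.48] F [-0.3  0.  -0.3] w 34.2 gf 0.0 t 54.2333
turn deg [ 0.1 -0.1  3. ] -> 1 rows of [ 0.024 -0.009  0.498]
shift [ 175.5 -194.8   -6.8] -> 11 rows of [ 0.638 -0.708 -0.025]
shift [  0.   0. 129.] -> 6 rows of [0.   0.   0.86]
```

Dish 2 stands in the tray. Now dish 3.

Call:
apply_moves(
  delta_rot=[
    [0,0,0.5],
    [0,0,0],
    [0,0,0],
    [0,0,0],
    [0,0,0],
    [0,0,0],
    [0,0,0],
    [0,0,0],
    [0,0,0],
    [0,0,0],
    [0,0,0],
    [0,0,0],
    [0,0,0],
    [0,0,0],
    [0,0,0],
    [0,0,0],
    [0,0,0],
  ],
  xyz=[
    [0,0,0],
    [0.638,-0.708,0],
    [0.638,-0.708,0],
    [0.638,-0.708,0],
    [0.638,-0.708,0],
    [0.638,-0.708,0],
    [0.638,-0.708,0],
    [0.638,-0.708,0],
    [0.638,-0.708,0],
    [0.638,-0.708,0],
    [0.638,-0.708,0],
    [0.638,-0.708,0],
    [0,0,0],
    [0,0,0.8],
    [0,0,0.8],
    [0,0,0],
    [0,0,0],
  ],
  hand=[0.2,0.2,0.2,0.2,0.2,0.2,0.2,0.2,0.2,0.2,0.2,0.2,0.2,0.2,0.2,0.2,0.2],
)

```text
clock: 55.65
position: [630.8, -121.1, 126.8]
ee_rot: [-0.697, 0.717, 0.002, -0.002]
contact_force: [0.2, -0.7, 0.1]
gripper_width: 34.4
grasp_force: 0.0
```

```bash
python3 go.py 631.5 -121.5 46 -91.7
```

```text
pos [ 630.8 -121.1  126.8] j [ 0.06  0.5  -0.08  0.   -1.   -0.09] F [ 0.2 -0.7  0.1] w 34.4 gf 0.0 t 55.65
turn deg [ 0.3 -0.1  0. ] -> 1 rows of [ 0.057 -0.009  0.003]
shift [ 0.4 -0.8 80.8] -> 4 rows of [ 0.004 -0.008  0.808]
```

Call:
apply_moves(
  delta_rot=[
    [0,0,0],
    [0,0,0],
    [0,0,0],
    [0,0,0],
    [0,0,0],
    [0,0,0],
    [0,0,0],
    [0,0,0],
    [0,0,0],
    [0,0,0],
    [0,0,0],
    [0,0,0],
    [0,0,0],
    [0,0,0],
    [0,0,0],
    [0,0,0],
    [0,0,0],
    [0,0,0],
  ],
  xyz=[
    [0,-0.03,0.65],
    [0,0,0.65],
    [0,0,0.65],
    [0,0,0.65],
    [0,0,0.4],
    [0,0,0.16],
    [0,0,0],
    [0,0,0],
    [0,0,0],
    [0,0,0],
    [0,0,0],
    [0,0,0],
    [0,0,-0.2],
    [0,0,-0.4],
    [0,0,-0.4],
    [0,0,-0.2],
    [0,0,0],
    [0,0,0],
  ],
  hand=[0.2,0.2,0.2,0.2,0.2,0.2,1,1,1,1,1,1,1,1,1,1,1,1],
)

```text
clock: 57.15
position: [633.1, -121.1, 80.8]
ee_rot: [-0.697, 0.718, -0.0, 0.0]
contact_force: [-0.2, 0.3, -1.5]
gripper_width: 2.3
grasp_force: 58.8
```

```bash
python3 held.py; python3 go.py 631.5 -121.5 222 -91.7
```

```text
tcp [ 633.1 -121.1   80.8] w 2.3084543968361904 F [-0.2  0.3 -1.5]
scene -47 33 14 [ 654.  -106.2   38.7] [ 635. -122.   34.] [658. -93.  40.]
scene -40 40 40 [648.1 -99.6  44. ] [ 626. -131.   40.] [659. -93.  47.]
scene -33 47 17 [ 654.8 -107.    51.4] [ 628. -130.   47.] [660. -92.  54.]
scene -26 54 315 [ 640.4 -115.8   58.8] [ 601. -149.   54.] [661. -91.  61.]
scene -19 61 65 [ 635.7 -114.6   61.9] [ 603. -138.   61.] [659. -93.  67.]
scene -5 75 6 [633.5 -95.7  78.8] [ 630. -112.   77.] [635. -94.  82.]
scene 2 82 9 [ 635.7 -111.1   86.9] [ 625. -115.   84.] [642. -94.  89.]
scene 9 89 25 [ 636.  -110.4   94.4] [ 627. -152.   89.] [648. -81.  96.]
scene 16 96 52 [ 634.1 -107.4   97.9] [ 618. -150.   96.] [649. -77. 103.]
scene 23 103 21 [ 638.9 -111.   106.7] [ 627. -118.  103.] [ 648. -109.  110.]
top -68 12 8 [617.8 -86.6  12.9] [ 591. -169.   12.] [631. -63.  14.]
top -33 47 7 [ 624.1 -107.4   52.7] [ 607. -113.   50.] [633. -96.  54.]
top -26 54 44 [ 620.8 -103.9   57.9] [ 603. -115.   54.] [636. -93.  61.]
top -19 61 15 [ 619.7 -109.1   62.2] [ 605. -115.   61.] [632. -92.  67.]
top 9 89 7 [633.3 -93.   94.5] [632. -98.  91.] [636. -84.  96.]
top 16 96 6 [633.4 -86.8  98.2] [632. -98.  97.] [635. -81. 100.]
pos [ 632.5 -121.1   79.8] j [ 0.06  0.55 -0.13  0.   -0.89 -0.09] F [ 0.3 -0.3 -1.4] w 2.4 gf 58.8 t 57.25
turn deg [ 0.1 -0.  -0. ] -> 1 rows of [ 0.013 -0.002 -0.001]
shift [   0.4    1.  -142.2] -> 6 rows of [ 0.003  0.007 -0.948]
```

Dish 3 is held. Lift and carry it to the mark.

Call:
apply_moves(
  delta_rot=[
    [0,0,0],
    [0,0,0],
    [0,0,0],
    [0,0,0],
    [0,0,0],
    [0,0,0],
    [0,0,0],
    [0,0,0],
    [0,0,0],
    [0,0,0],
    [0,0,0],
  ],
  xyz=[
    [0,0,-0.3],
    [0,0,-0.6],
    [0,0,-0.7],
    [0,0,-0.7],
    [0,0,-0.7],
    [0,0,-0.7],
    [0,0,-0.7],
    [0,0,-0.7],
    [0,0,-0.4],
    [0,0,-0.2],
    [0,0,0],
  ],
  hand=[1,1,1,1,1,1,1,1,1,1,1],
)

```text
clock: 58.17
position: [633.4, -121.1, 223.7]
ee_rot: [-0.697, 0.717, -0.001, 0.0]
contact_force: [0.5, -0.1, -1.5]
gripper_width: 2.4
grasp_force: 58.8
```

```bash
python3 go.py 533 -396.5 222.5 -91.7
```

```text
pos [ 633.4 -121.1  223.7] j [ 0.06  0.42  0.05  0.   -1.19 -0.09] F [ 0.5 -0.1 -1.5] w 2.4 gf 58.8 t 58.1667
turn deg [-0.1 -0.   0. ] -> 1 rows of [-0.013 -0.003  0.001]
shift [278.2  92.1   1.2] -> 13 rows of [0.856 0.284 0.004]
```

Call:
apply_moves(
  delta_rot=[
    [0,0,0],
    [0,0,0],
    [0,0,0],
    [0,0,0],
    [0,0,0],
    [0,0,0],
    [0,0,0],
    [0,0,0],
    [0,0,0],
    [0,0,0],
    [0,0,0],
    [0,0,0],
    [0,0,0],
    [0,0,0],
    [0,0,0],
    [0,0,0],
    [0,0,0],
    [0,0,0],
    [0,0,0],
    [0,0,0],
  ],
  xyz=[
    [0.25,0.083,0],
    [0.5,0.165,0],
    [0.8,0.265,0],
    [0.8,0.265,0],
    [0.8,0.265,0],
    [0.8,0.265,0],
    [0.8,0.265,0],
    [0.8,0.265,0],
    [0.8,0.265,0],
    [0.8,0.265,0],
    [0.8,0.265,0],
    [0.8,0.265,0],
    [0.8,0.265,0],
    [0.6,0.2,0],
    [0.5,0.165,0],
    [0.3,0.1,0],
    [0.18,0.06,0],
    [0,0,0],
    [0,0,0],
    [0,0,0],
  ],
  hand=[1,1,1,1,1,1,1,1,1,1,1,1,1,1,1,1,1,1,1,1],
)

```text
clock: 59.83
position: [533.0, -395.8, 222.8]
ee_rot: [-0.697, 0.717, 0.0, -0.0]
contact_force: [0.2, 0.0, -1.6]
gripper_width: 2.5
grasp_force: 58.8
```

```bash
python3 held.py|grep scene; python3 dish.py
```

```text
scene -47 175 31 [ 551.4 -377.8  179.5] [ 519. -402.  175.] [ 559. -368.  182.]
scene -40 182 65 [ 547.9 -373.3  185.9] [ 515. -413.  182.] [ 560. -366.  189.]
scene -33 189 38 [ 546.7 -372.7  192. ] [ 514. -394.  189.] [ 561. -367.  196.]
scene -26 196 354 [ 539.2 -392.   200.9] [ 502. -427.  196.] [ 562. -365.  203.]
scene -19 203 52 [ 534.7 -392.9  203.7] [ 505. -420.  203.] [ 559. -367.  209.]
scene -12 210 10 [ 534.4 -371.5  212.9] [ 533. -419.  210.] [ 536. -369.  215.]
scene -5 217 6 [ 534.7 -369.4  221.5] [ 533. -420.  218.] [ 541. -369.  223.]
scene 2 224 25 [ 535.9 -385.4  228.6] [ 520. -418.  224.] [ 546. -369.  231.]
scene 9 231 46 [ 537.2 -386.2  234.9] [ 521. -401.  231.] [ 548. -352.  238.]
scene 16 238 61 [ 535.8 -383.8  240.2] [ 519. -402.  238.] [ 549. -351.  245.]
scene 23 245 48 [ 541.3 -387.   247.8] [ 520. -401.  245.] [ 550. -382.  252.]
0.86 [493.8, 277.1, 523.6, 308.4] rgb [ 35.  61. 111.] med [445. 478.  25.] lo [413. 454.   4.] hi [467. 504.  63.]
0.8 [310.4, 238.1, 340.2, 263.2] rgb [108. 105.  98.] med [445.  61.  29.] lo [419.  32.   7.] hi [471.  89.  68.]
0.55 [488.6, 317.6, 514.7, 361.1] rgb [ 38.  63. 113.] med [567. 472.  24.] lo [537. 448.   7.] hi [594. 501.  64.]
```

Call:
apply_moves(
  delta_rot=[
    [0,0,0],
    [0,0,0],
    [0,0,0],
    [0,0,0],
    [0,0,0],
    [0,0,0],
    [0,0,0],
    [0,0,0],
    [0,0,0],
    [0,0,0],
    [0,0,0],
    [0,0,0],
    [0,0,0],
    [0,0,0],
    [0,0,0],
    [0,0,0],
    [0,0,0],
    [0,0,0],
    [0,0,0],
    [0,0,0],
  ],
  xyz=[
    [0,0,0],
    [0,0,0],
    [0,0,0],
    [0,0,0],
    [0,0,0],
    [0,0,0],
    [0,0,0],
    [0,0,0],
    [0,0,0],
    [0,0,0],
    [0,0,0],
    [0,0,0],
    [0,0,0],
    [0,0,0],
    [0,0,0],
    [0,0,0],
    [0,0,0],
    [0,0,0],
    [0,0,0],
    [0,0,0],
  ],
  hand=[1,1,1,1,1,1,1,1,1,1,1,1,1,1,1,1,1,1,1,1],
)

```text
clock: 61.7
position: [532.6, -396.5, 222.8]
ee_rot: [-0.697, 0.717, 0.0, -0.0]
contact_force: [-0.6, -0.9, -1.6]
gripper_width: 2.0
grasp_force: 58.8
```

Call:
apply_moves(
  delta_rot=[
    [0,0,0],
    [0,0,0],
    [0,0,0],
    [0,0,0],
    [0,0,0],
    [0,0,0],
  ],
  xyz=[
    [0,0,0],
    [0,0,0],
    [0,0,0],
    [0,0,0],
    [0,0,0],
    [0,0,0],
  ],
  hand=[1,1,1,1,1,1],
)

```text
clock: 62.2
position: [532.6, -396.6, 222.8]
ee_rot: [-0.697, 0.717, 0.0, -0.0]
contact_force: [0.3, -0.0, -1.5]
gripper_width: 2.3
grasp_force: 58.8
```

```bash
python3 go.py 443 -80 223 -91.7 443 -80 52
```

```text
pos [ 532.6 -396.6  222.8] j [-0.4   0.46  0.1   0.   -1.21  0.37] F [ 0.3 -0.  -1.5] w 2.3 gf 58.8 t 62.2
turn deg [ 0. -0.  0.] -> 1 rows of [ 0.006 -0.004  0.001]
shift [-3.138e+02  9.900e+01 -2.000e-01] -> 14 rows of [-0.896  0.283 -0.001]
shift [  0.   0. 171.] -> 8 rows of [0.    0.    0.855]
```

Call:
apply_moves(
  delta_rot=[
    [0,0,0],
    [0,0,0],
    [0,0,0],
    [0,0,0],
    [0,0,0],
    [0,0,0],
    [0,0,0],
    [0,0,0],
    [0,0,0],
    [0,0,0],
    [0,0,0],
    [0,0,0],
    [0,0,0],
    [0,0,0],
    [0,0,0],
    [0,0,0],
    [0,0,0],
    [0,0,0],
    [0,0,0],
    [0,0,0],
  ],
  xyz=[
    [-0.25,0.079,0],
    [-0.5,0.158,0],
    [-0.8,0.252,0],
    [-0.8,0.252,0],
    [-0.8,0.252,0],
    [-0.8,0.252,0],
    [-0.8,0.252,0],
    [-0.8,0.252,0],
    [-0.8,0.252,0],
    [-0.8,0.252,0],
    [-0.8,0.252,0],
    [-0.8,0.252,0],
    [-0.8,0.252,0],
    [-0.8,0.252,0],
    [-0.8,0.252,0],
    [-0.6,0.19,0],
    [-0.4,0.126,0],
    [-0.25,0.079,0],
    [-0.15,0.047,0],
    [0,0,0],
  ],
  hand=[1,1,1,1,1,1,1,1,1,1,1,1,1,1,1,1,1,1,1,1],
)

```text
clock: 63.87
position: [443.0, -79.7, 222.9]
ee_rot: [-0.697, 0.717, -0.0, -0.0]
contact_force: [0.1, 0.0, -2.2]
gripper_width: 2.5
grasp_force: 58.8
```

Call:
apply_moves(
  delta_rot=[
    [0,0,0],
    [0,0,0],
    [0,0,0],
    [0,0,0],
    [0,0,0],
    [0,0,0],
    [0,0,0],
    [0,0,0],
    [0,0,0],
    [0,0,0],
    [0,0,0],
    [0,0,0],
    [0,0,0],
  ],
  xyz=[
    [0,0,0.4],
    [0,0,0.7],
    [0,0,0.7],
    [0,0,0.7],
    [0,0,0.7],
    [0,0,0.7],
    [0,0,0.7],
    [0,0,0.7],
    [0,0,0.6],
    [0,0,0.4],
    [0,0,0.2],
    [0,0,0],
    [0,0,0],
  ],
  hand=[1,1,1,1,1,1,1,1,1,1,1,1,1],
)

```text
clock: 64.95
position: [443.4, -80.4, 60.3]
ee_rot: [-0.696, 0.718, -0.0, -0.0]
contact_force: [0.1, -0.0, -1.5]
gripper_width: 2.2
grasp_force: 58.8
```

```bash
python3 go.py 443 -80 51 -91.7;  python3 held.py | grep -e scene.-26 -e scene.-19
```

```text
pos [443.4 -80.4  60.3] j [ 0.18  0.31 -0.63  0.   -0.63 -0.21] F [ 0.1 -0.  -1.5] w 2.2 gf 58.8 t 64.95
turn deg [ 0. -0. -0.] -> 1 rows of [ 0.005 -0.007 -0.002]
shift [-0.4  0.4  9.3] -> 1 rows of [-0.017  0.018  0.373]
scene -26 34 267 [450.5 -76.3  38.8] [ 413. -110.   34.] [473. -50.  41.]
scene -19 41 48 [443.8 -79.3  41.8] [ 425. -105.   41.] [464. -52.  47.]
```

Call:
apply_moves(
  delta_rot=[
    [0,0,0],
    [0,0,0],
    [0,0,0],
    [0,0,0],
    [0,0,0],
    [0,0,0],
  ],
  xyz=[
    [0,0,0.1],
    [0,0,0.1],
    [0,0,0.09],
    [0,0,0.07],
    [0,0,0],
    [0,0,0],
  ],
  hand=[1,1,1,1,1,1],
)

```text
clock: 65.55
position: [443.0, -80.0, 51.2]
ee_rot: [-0.697, 0.717, 0.0, -0.0]
contact_force: [-0.3, -0.7, -1.3]
gripper_width: 2.5
grasp_force: 59.0
```

Call:
apply_moves(
  delta_rot=[
    [0,0,0],
    [0,0,0],
    [0,0,0],
    [0,0,0],
  ],
  xyz=[
    [0,0,0.04],
    [0,0,0.02],
    [0,0,0],
    [0,0,0],
  ],
  hand=[1,1,1,1],
)

```text
clock: 65.88
position: [442.5, -80.2, 50.6]
ee_rot: [-0.697, 0.717, 0.0, -0.001]
contact_force: [-4.7, 2.0, 9.3]
gripper_width: 2.2
grasp_force: 60.0
```

Touching; release and rise well clear.

Call:
apply_moves(
  delta_rot=[
    [0,0,0],
    [0,0,0],
    [0,0,0],
    [0,0,0],
    [0,0,0],
    [0,0,0],
    [0,0,0],
    [0,0,0],
    [0,0,0],
    [0,0,0],
    [0,0,0],
    [0,0,0],
    [0,0,0],
    [0,0,0],
    [0,0,0],
    [0,0,0],
  ],
  xyz=[
    [0,0,-0.02],
    [0,0,0],
    [0,0,0],
    [0,0,0],
    [0,0,0],
    [0,0,0],
    [0,0,-0.4],
    [0,0,-0.8],
    [0,0,-0.9],
    [0,0,-0.9],
    [0,0,-0.9],
    [0,0,-0.9],
    [0,0,-0.9],
    [0,0,-0.9],
    [0,0,0],
    [0,0,0],
  ],
  hand=[1,1,0.2,0.2,0.2,0.2,0.2,0.2,0.2,0.2,0.2,0.2,0.2,0.2,0.2,0.2],
)

```text
clock: 67.22
position: [443.7, -79.8, 216.2]
ee_rot: [-0.697, 0.718, -0.001, 0.001]
contact_force: [-0.2, 0.2, -0.6]
gripper_width: 34.1
grasp_force: 0.0
```

```bash
sed 's/P\[:,0\]-646/P[:,0]-443/' bars.py > bars2.py; python3 bars2.py; python3 dish.py; python3 ball.py
python3 - <<'E'
from h import *
im=shot("scene");P=cloud(im).reshape(-1,3)
g=P[(abs(P[:,0]-545)<20)&(abs(P[:,1]-230)<17)&(P[:,2]>205)&(P[:,2]<235)]; print("grip",np.median(g,0).round(1),g.min(0).round(),g.max(0).round())
for a in((440,-229),(540,-230),(664,-229)):
    k=P[(abs(P[:,0]-a[0])<30)&(abs(P[:,1]-a[1])<30)&(P[:,2]>18)&(P[:,2]<35)]; print("praline",len(k),np.median(k,0).round() if len(k) else None)
E
```

```text
scene bar c [442.3 -79. ] [85.  7.] z 66.9 slope dx/dy 0.031 81
scene bar c [442.5  60.4] [ 7. 86.] z 66.7 slope dx/dy -0.018 85
0.86 [493.6, 273.6, 527.5, 309.6] rgb [ 47.  70. 114.] med [443. 478.  25.] lo [390. 453.   1.] hi [466. 506.  64.]
0.83 [487.1, 319.5, 515.7, 361.8] rgb [ 42.  66. 114.] med [567. 472.  24.] lo [533. 448.   3.] hi [594. 500.  64.]
0.71 [313.2, 237.3, 341.4, 263.5] rgb [114. 110. 103.] med [444.  62.  29.] lo [396.  30.   6.] hi [471.  90.  69.]
0.51 [377.8, 199.0, 485.4, 419.9] rgb [84. 84. 81.] med [564. 323. 150.] lo [340. 258.  13.] hi [751. 379. 171.]
[442.3 -80.1 214. ] [-0.  -0.8 -0.7]
scene 100 [ 461.7 -343.1   84.3] [ 449. -358.   75.] [ 469. -334.   90.]
[([156.4, 200.5, 171.2, 208.9], 0.57)]
top 69 [ 456.9 -347.    84.2] [ 446. -359.   75.] [ 468. -337.   91.]
[([447.4, 257.8, 456.2, 271.1], 0.52)]
grip [551.4 229.1 220.2] [537. 220. 205.] [556. 238. 224.]
praline 125 [ 441. -227.   24.]
praline 143 [ 541. -231.   24.]
praline 166 [ 666. -227.   24.]
```

Both dishes stand upright in the tray, the rod hangs in its fork, the switch is on, and the pralines are untouched.

```bash
python3 -c "
from bench import arm
print(arm.job_done())"
```

```text
the job is handed in; nothing more can be done
None
```

I handed the job in with every step done; the hand-in reply gave no verdict. Only the two- and three-praline dishes were present: both were lifted out with the hook rod, shown in that order for about two seconds each, and now stand upright on the sheet tray, with the rod in its fork, the panel switch on and the loose pralines where they were.

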